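Torque the relief valve's cap to the click and stow the wrench

TASK

Take the click wrench out of its cradle, fit its ring over the hexagon cap of the brass relief valve and tighten the cap (clockwise from above) until the wrench breaks over at its set torque; stop there, without tightening the cap any further or loosening it again. Then lift the wrench off and lay it back in its cradle, not dropped, the way it lay, and leave the other spares where they are.

Things in the scene. Friction and masses are not known exactly. Their poses are not given: they have to be found in the camera images.
- wrench: Handle of the click wrench (whole tool 0.42 kg, 290 mm long): grey rubber grip with dark ribs, 28 x 28 mm, x -85 to +35 mm, steel knob behind it to -99 mm, then steel tube of 21 mm diameter to x = +136 mm. Origin on the handle's axis, where to grip it; x towards the ring, z up. Centre of mass about 30 mm towards the ring. Ring centre at x = 165 mm. At the start it lies in the cradle, axis 40 mm above the shelf.
- ring_head: The wrench's steel ring head: six-sided opening 37.8 mm across flats, 14 mm high, 53 mm outside. Origin at the ring's centre, midway up, level with the handle's axis. Flats of the opening face along its x and every 60 deg; its x is the handle's x while the hinge is straight.
- hinge_pin (a point): Upright pin joining handle and ring head, 31 mm from the ring's centre. A preloaded spring keeps the hinge straight; turned clockwise seen from above with about 1.5 Nm at the pin (about 11 N square at the handle's origin) it breaks over: within 0.04 rad the resistance falls below half, then climbs steeply at the end stop, 0.09 rad. Unloaded, it springs straight.
- valve: Brass pressure relief valve fixed upright in a dark steel block 110 x 110 x 30 mm. Origin on its axis at shelf level, z up. Side outlet along its y to 72 mm from the axis, 47 to 89 mm high. A round shoulder (49 mm diameter, top 112 mm above the shelf) is right under the cap: the ring seats on it, ring centre and handle axis then 119 mm above the shelf.
- cap: Brass hexagon cap on the valve, 36 mm across flats. Origin on the axis at the hexagon's underside, 112 mm above the shelf; hexagon 11 mm high, then 4 mm of chamfer. Flats face along its x and every 60 deg (the ring has about 5 deg play either way). Turns about z, clockwise from above tightens. Run down by hand, not tight; how far it still has to turn is not known (about 0.1 to 0.5 rad).
- cap_top (a point): Top of the cap's round crown, on the axis, 145 mm above the shelf. It tapers from 33 mm diameter at the chamfer's top (127 mm up; 33.5 mm across flats there) to 18 mm here and leads the ring on. The cap drags with about 1 Nm, a gasket then makes that climb within 0.1 rad to 1.7 to 1.9 Nm where the wrench breaks over; it stays where it is left; near 2.6 Nm it is over-tightened.
- cap_mark (a point): Top end of a red paint stroke, 3 mm wide, running down the middle of one flat of the cap's hexagon: 18 mm from the axis along the cap's x, 123 mm above the shelf. It turns with the cap.
- cradle: Fixed wrench cradle: grey plate 230 x 75 x 6 mm with two black forked saddles open upwards, tips flared, up to 56 mm high. Origin at shelf level under the wrench's origin when stowed (to 8 mm); x along the stowed wrench towards its ring. Grip saddle at x = -60 mm: 31 mm wide, floor 26 mm high. Tube saddle at x = +85 mm: 24 mm wide, floor 29.5 mm high. Each 14 mm long.
- shell_a: a tan phenolic half bearing shell lying on its two edges like an arch, 80 mm across, 45 mm long, 40 mm high; a bystander. Origin under its middle, x along its length
- shell_b: a tan phenolic half bearing shell lying on its two edges like an arch, 80 mm across, 45 mm long, 40 mm high; a bystander. Origin under its middle, x along its length
- shell_c: a tan phenolic half bearing shell lying on its two edges like an arch, 80 mm across, 45 mm long, 40 mm high; a bystander. Origin under its middle, x along its length
- piston_pin: chromed hollow steel piston pin standing on end, 40 mm diameter, 95 mm high; a bystander. Origin at the centre of its foot
- nozzle: rust-red cast nozzle segment, a curved frame with vanes, about 110 x 70 mm and 34 mm high; a bystander. Origin under its middle
- paste_jar: grey jar with a black lid, 56 mm diameter, 70 mm high; a bystander. Origin at the centre of its foot
- spare_cap: a spare brass hexagon cap like the valve's, standing loose on the mat, 36 mm across flats, 33 mm high; a bystander. Origin at the centre of its underside

How it is judged:
On the way, in this order (a step that is already met when the one before it is completed fails the run):
1. the wrench's ring is fully down over the cap's hexagon (horizontal distance between ring_head and cap below 0.004 m and z of ring_head in the frame of valve below 0.124 m), for 0.2 s.
2. with the ring on the cap the wrench breaks over at its hinge (more than 0.03 rad) (all of step 1 and angle between the x axis of wrench and the x axis of ring_head, either way round above 0.03 rad), for 0.05 s.
At the end, for the whole second after the job is handed in: The wrench lies at rest in both saddles of its cradle, ring the way it lay: within 25 mm lengthwise and 8 mm sideways, down on the saddle floors within 5 mm, in line within 0.1 rad, right side up. The cap is still tight (not turned back by more than about 4 deg from where the wrench broke over) (x of wrench in the frame of cradle between -0.025 and 0.025 m and y of wrench in the frame of cradle between -0.008 and 0.008 m and z of wrench in the frame of cradle below 0.045 m and x of ring_head in the frame of cradle above 0.1 m and angle between the x axis of wrench and the x axis of cradle, either way round below 0.1 rad and angle between wrench's own z axis and vertical below 0.2 rad and linear speed of wrench below 0.02 m/s and y of cap_mark in the frame of valve below -0.00393 m); the robot touches nothing.
It fails at once if the cap is over-tightened: pulled on after the wrench broke over (to about 1.4 times the torque of the click) (y of cap_mark in the frame of valve below -0.00651 m).
It fails at once if the wrench is dropped (moving at over 0.6 m/s out of the fingers) (contact force between the fingers and wrench below 0.3 N and linear speed of wrench above 0.6 m/s).
It fails at once if another spare is shoved more than 30 mm or knocked over (distance of any of shell_a, shell_b, shell_c, piston_pin, nozzle, paste_jar, spare_cap from where it was at the start of the episode above 0.03 m or angle between any of shell_a, shell_b, shell_c, piston_pin, nozzle, paste_jar, spare_cap's own z axis and vertical above 0.5 rad).
It also fails if it takes over 72 s, if anything falls off the work surface, if the arm or the gripper's body presses on something with over 40 N, if the wrist force passes 120 N, or if a joint passes its speed limit or range.

ROBOT

A 7-joint arm with a two-finger parallel gripper is mounted at the origin on the work surface. World frame = base frame: x ahead of the robot, y to its left, z up, the work surface at z = 0. Lengths are in m, angles in rad, forces in N, time in s.
With the tool pointing down it reaches from about 0.35 to 0.9 m from the base axis. Payload 19.9 kg.
Tool frame: the origin (TCP) lies between the finger pads; the fingertips stand robot.nose_length ahead of it and the grasp point (between the pads) lies 2 mm behind it (robot.nose_length is the distance from the TCP to the fingertips, in m); z points along the fingers, y is the direction in which the jaws open and shut (so a half turn about z gives the same grasp; the last joint's range is limited). The gripper opens to 94 mm and grips with 3 to 60 N. Pads are 16 mm wide; open, the fingers measure 119 mm over their backs; the gripper's body (75 mm by 177 mm) begins 78 mm behind the grasp point.
Start: joints at [1.246, 0.417, -0.01, 1.614, 0.005, 1.111, -0.053], TCP at [0.174, -0.6, 0.222] pointing down, gripper open.
Joint ranges: [-2.81, 2.81], [-0.39, 2.02], [-1.27, 1.25], [0.06, 2.57], [-1.19, 4.33], [0.19, 2], [-2.82, 2.82]. Speed limits (rad/s): [1.89, 1.89, 2.39, 2.39, 3.01, 3.01, 3.01].

INTERFACE

Orientations are given as a unit quaternion [x, y, z, w].
In Python, from workcell import robot gives the robot as it stands.
- The arm moves only by the tool send_rows, never from a script. Its argument "commands" is a list of rows, each an object with "slide": the shift along the tool's x, y, z in cm, a list of three; "rot": the turn, a rotation vector about the tool's x, y, z in degrees, a list of three; "gripper": the opening in per cent of the stroke, from 0 (shut) to 100 (fully open). A call has 1 to 5 rows; each row shifts and turns the pose as measured when the row begins, along the tool's axes as they then stand; what a row does not reach is not made up. A row lasts 1/10 s, in which the tool goes at most 50 mm and 8.59 degrees, less where a joint would pass 70% of its speed; a pose out of reach is approached as far as the arm can. A call with a gripper value outside its range is refused whole. The fingers move at their own pace and stop on an object; the grip force is fixed at half the most. Time passes only in rows, so rows that do not move let the fingers close. It gives the time, the measured TCP pose, the force and the opening at its end, in the units of the state.
- robot.state(): the state, without advancing time (a new reading comes with each control period).
- robot.snapshot(name): name is "side" or "top" or "wrist"; returns (picture, depth): 420x560x3 uint8, blue, green, red; 420x560 float32, m along the optical axis (not along the pixel's ray), 0 where there is no reading.
- robot.camera_info(name): a dict with "mtx" (3x3 intrinsics, pixels), "position" and "rotation" of the camera in the world; the wrist camera has in their place "hand_eye" (4x4, takes a point from camera to tool coordinates, whose origin is the TCP and whose axes are the flange's). Camera axes: x right, y up, looking along -z (the intrinsics and any distortion apply to the point x, -y, -z); pixel columns grow to the right and rows downward; lengths in m; the calibration is good to about 2 mm. A picture is of the moment at which its call begins: read the wrist's pose just before it. camera_info takes no time and is no camera call.
- robot.sign_off(): hands the job in, once; it reports no verdict.
The state is a dict: "clock": time; "joint_positions": joint angles; "joint_vel": joint speeds; "joint_torque": joint torques, N m; "tool_pos": TCP position; "ee_rot": TCP orientation; "ft_force": force on the tool from outside, world axes, zero at the start; "wrist_torque": the same for the moment, N m; "finger_gap": finger opening in m.
Only numpy, scipy, OpenCV 4.12 (cv2) and the standard library are available. Lean on these libraries where they do the work, as an engineer would, in place of code of your own. Each camera call takes 0.05 s, during which the arm holds its last target.

## Working session

There is one attempt and no reset: what is moved stays moved. The work goes in short steps, Python scripts to look and compute and a tool call to move; the robot and the scene stay as the last step left them, time stands still between calls to the robot, and variables do not carry over. Pictures are saved under pics/ and viewed, and the job is handed in when it is done.

Besides the shell and the picture viewer there is one more tool, called after ">>>" as a command line: name --argument value ..., lists and objects as JSON in quotes. send_rows: Moves the arm, as the interface text tells. Its arguments: {"type":"object","properties":{"commands":{"type":"array","items":{"type":"object","properties":{"slide":{"type":"array","items":{"type":"number"}},"rot":{"type":"array","items":{"type":"number"}},"gripper":{"type":"number"}}}}},"required":["commands"]}

```bash
ls; mkdir -p pics; cat > h.py <<'E'
import numpy as np, cv2
from scipy.spatial.transform import Rotation as R
from workcell import robot
def snap(n,tag):
    s=robot.state(); p,d=robot.snapshot(n)
    cv2.imwrite(f'pics/{tag}.png',p); np.savez(f'pics/{tag}.npz',d=d,pos=s['tool_pos'],q=s['ee_rot'],p=p)
    return p,d,s
def T(n,tag):
    ci=robot.camera_info(n)
    if 'hand_eye' in ci:
        z=np.load(f'pics/{tag}.npz'); W=np.eye(4);W[:3,:3]=R.from_quat(z['q']).as_matrix();W[:3,3]=z['pos']
        return np.array(ci['mtx']),W@np.array(ci['hand_eye'])
    W=np.eye(4); r=np.array(ci['rotation']); W[:3,:3]=r if r.shape==(3,3) else R.from_quat(r).as_matrix(); W[:3,3]=ci['position']; return np.array(ci['mtx']),W
def ray(n,tag,u,v):
    K,W=T(n,tag); c=np.array([(u-K[0,2])/K[0,0],-(v-K[1,2])/K[1,1],-1.]); return W[:3,3],W[:3,:3]@c
def atz(n,tag,u,v,z):
    o,r=ray(n,tag,u,v); return o+r*(z-o[2])/r[2]
def atd(n,tag,u,v):
    d=np.load(f'pics/{tag}.npz')['d'][int(round(v)),int(round(u))]; o,r=ray(n,tag,u,v); return o+r*d
def proj(n,tag,P):
    K,W=T(n,tag); c=W[:3,:3].T@(np.array(P)-W[:3,3]); return K[0,2]+K[0,0]*c[0]/-c[2], K[1,2]-K[1,1]*c[1]/-c[2]
def cloud(n,tag):
    K,W=T(n,tag); d=np.load(f'pics/{tag}.npz')['d']; v,u=np.mgrid[:d.shape[0],:d.shape[1]]
    c=np.stack([(u-K[0,2])/K[0,0]*d,-(v-K[1,2])/K[1,1]*d,-d],-1); P=c@W[:3,:3].T+W[:3,3]; P[d<=0]=np.nan; return P
E
python3 - <<'E'
from h import *
for n in ['top','side','wrist']:
    snap(n,n+'0'); print(n,robot.camera_info(n))
print(robot.state(), robot.nose_length)
E
```

```text
pics
top {'mtx': array([[523.51306097,   0.        , 281.22503685],
       [  0.        , 523.51306097, 210.58656316],
       [  0.        ,   0.        ,   1.        ]]), 'position': array([0.48178638, 0.06026843, 1.2624176 ]), 'rotation': array([ 0.02539168, -0.02930877, -0.69572515,  0.7172606 ])}
side {'mtx': array([[437.93284067,   0.        , 276.17808882],
       [  0.        , 437.93284067, 206.50594541],
       [  0.        ,   0.        ,   1.        ]]), 'position': array([0.19815912, 0.75257741, 0.6376828 ]), 'rotation': array([-0.12685333,  0.45997768,  0.84948812, -0.22516374])}
wrist {'mtx': array([[366.72259881,   0.        , 277.53637337],
       [  0.        , 366.72259881, 204.09887474],
       [  0.        ,   0.        ,   1.        ]]), 'hand_eye': array([[-8.36092665e-04,  9.64292864e-01,  2.64836882e-01,
         7.66470315e-02],
       [ 9.99999505e-01,  6.63567506e-04,  7.40904516e-04,
        -6.17047128e-04],
       [ 5.38711789e-04,  2.64837370e-01, -9.64292942e-01,
        -1.63338984e-01],
       [ 0.00000000e+00,  0.00000000e+00,  0.00000000e+00,
         1.00000000e+00]])}
{'clock': 0.15, 'joint_positions': array([ 1.24650174,  0.41782549, -0.01033317,  1.61403065,  0.00466575,
        1.11067719, -0.05301137]), 'joint_vel': array([-0.0010705 , -0.00062993, -0.00077277, -0.00242643,  0.00081402,
       -0.00104791, -0.00178491]), 'joint_torque': array([ 1.93370411e-04, -8.51528549e+01,  6.38337806e-01, -4.26136029e+01,
       -4.87964891e-02,  1.71495695e-02,  7.65823415e-05]), 'tool_pos': array([ 0.17434517, -0.59991157,  0.22197812]), 'ee_rot': array([ 9.90019335e-01,  1.40930858e-01, -8.15360718e-05, -4.51001986e-04]), 'ft_force': array([-0.35669387,  0.67417928,  0.06416751]), 'wrist_torque': array([-0.01963693,  0.00776348,  0.02946116]), 'finger_gap': 0.09416815330235453} 0.017
```

View pics/top0.png

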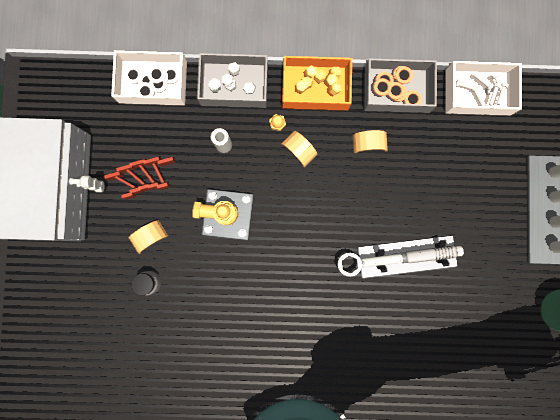

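View pics/side0.png

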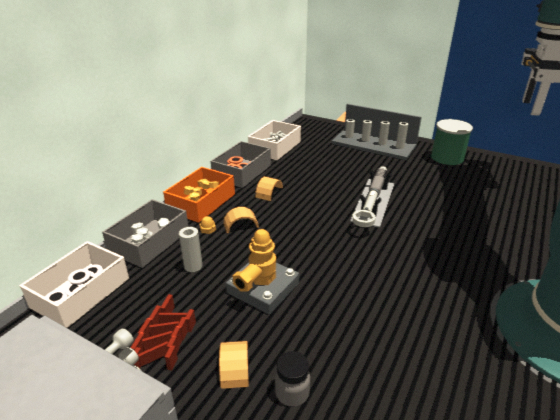

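View pics/wrist0.png

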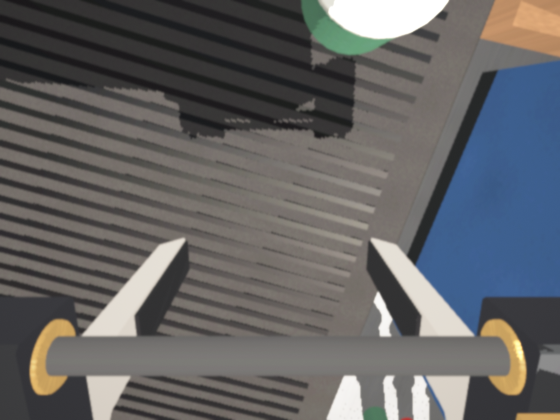

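```bash
python3 - <<'E'
from h import *
P=cloud('top','top0')
for nm,b,zr in [('capcrown',(205,195,245,228),(0.135,0.16)),('valve',(190,185,255,245),(0.02,0.04)),('ring',(335,248,362,280),(0.03,0.06)),('tube',(366,250,412,272),(0.04,0.06)),('grip',(412,245,455,268),(0.045,0.065)),('pin',(205,125,240,155),(0.08,0.11)),('jar',(130,265,160,297),(0.05,.08))]:
    x0,y0,x1,y1=b; q=P[y0:y1,x0:x1].reshape(-1,3); q=q[np.isfinite(q[:,2])]; z=q[:,2]; print(nm,np.percentile(z,[1,50,99]).round(3)); m=q[(z>zr[0])&(z<zr[1])]
    if len(m): print(len(m),m.mean(0).round(4),m.min(0).round(3),m.max(0).round(3), np.linalg.svd(m[:,:2]-m[:,:2].mean(0),full_matrices=False)[2][0])
p=cv2.imread('pics/top0.png')
cv2.imwrite('pics/z1.png',cv2.resize(p[180:290,180:480],None,fx=2.6,fy=2.6,interpolation=2))
p=cv2.imread('pics/side0.png')
cv2.imwrite('pics/z2.png',cv2.resize(p[150:320,200:420],None,fx=3.5,fy=3.5,interpolation=2))
E
```

```text
capcrown [0.023 0.034 0.147]
144 [0.5649 0.1811 0.1427] [0.551 0.168 0.135] [0.58  0.196 0.15 ] [0.55251784 0.83350107]
valve [-0.004  0.029  0.145]
1530 [0.5638 0.1761 0.0304] [0.508 0.123 0.02 ] [0.624 0.24  0.04 ] [-0.97454383  0.22419708]
ring [-0.005  0.002  0.051]
227 [ 0.4574 -0.1074  0.0461] [ 0.432 -0.135  0.033] [ 0.483 -0.08   0.053] [-0.03764777 -0.99929107]
tube [0.002 0.042 0.057]
523 [ 0.4708 -0.1961  0.0496] [ 0.444 -0.249  0.04 ] [ 0.492 -0.144  0.06 ] [ 0.17640498 -0.98431767]
grip [0.001 0.051 0.059]
564 [ 0.4852 -0.2998  0.0537] [ 0.461 -0.348  0.045] [ 0.508 -0.248  0.064] [-0.10836845  0.9941108 ]
pin [-0.005  0.003  0.098]
199 [0.7356 0.1992 0.0936] [0.717 0.18  0.08 ] [0.756 0.219 0.102] [-0.82571575 -0.56408642]
jar [-0.005  0.039  0.075]
405 [0.3995 0.3626 0.0693] [0.376 0.339 0.051] [0.423 0.389 0.078] [ 0.27104376 -0.96256703]
```

View pics/z1.png

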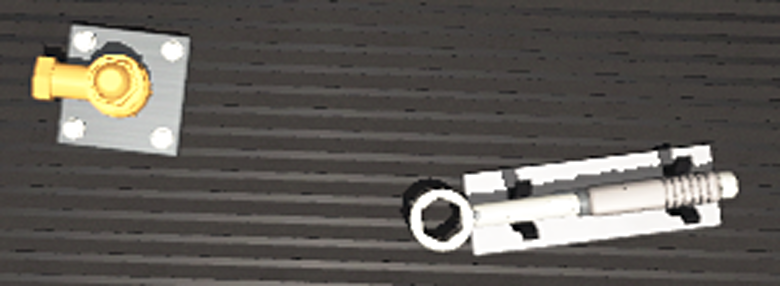

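View pics/z2.png

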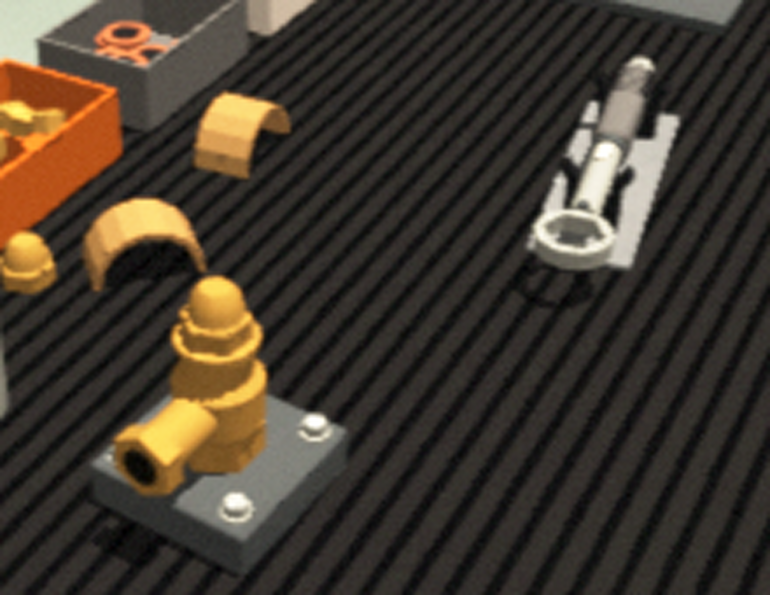

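```bash
cat >> h.py <<'E'
def down(yaw):
    a=np.radians(yaw); x=np.array([np.cos(a),np.sin(a),0]); z=np.array([0,0,-1.]); return R.from_matrix(np.stack([x,np.cross(z,x),z],1))
def plan(pos,yaw,g,step=4.5,dr=8,tilt=None):
    s=robot.state(); p=np.array(s['tool_pos']); q=R.from_quat(s['ee_rot']); tq=down(yaw)
    if tilt is not None: tq=tq*R.from_rotvec(np.radians(tilt))
    d=(np.array(pos)-p)*100; rv=(q.inv()*tq).as_rotvec(degrees=True)
    n=int(max(1,np.ceil(np.linalg.norm(d)/step),np.ceil(np.linalg.norm(rv)/dr)))
    print('from',p.round(4),'rv',rv.round(2),'n',n)
    for i in range(n):
        sl=q.inv().apply(d/n); print('{"slide":[%s],"rot":[%s],"gripper":%s}'%(','.join('%.2f'%v for v in sl),','.join('%.1f'%v for v in rv/n),g)); q=q*R.from_rotvec(np.radians(rv/n))
def st():
    s=robot.state(); q=R.from_quat(s['ee_rot']).as_matrix(); print('t',s['clock'],'p',np.round(s['tool_pos'],4),'xyaw',np.degrees(np.arctan2(q[1,0],q[0,0])).round(2),'zax',q[:,2].round(3),'F',np.round(s['ft_force'],1),'M',np.round(s['wrist_torque'],2),'gap',round(s['finger_gap'],4))
E
python3 -c "
from h import *
plan([0.47,-0.28,0.28],98.3,100)"
```

```text
from [ 0.1743 -0.5999  0.222 ] rv [-4.00e-02 -4.00e-02 -8.21e+01] n 11
{"slide":[3.39,-2.04,-0.53],"rot":[-0.0,-0.0,-7.5],"gripper":100}
{"slide":[3.63,-1.59,-0.53],"rot":[-0.0,-0.0,-7.5],"gripper":100}
{"slide":[3.80,-1.10,-0.53],"rot":[-0.0,-0.0,-7.5],"gripper":100}
{"slide":[3.91,-0.60,-0.53],"rot":[-0.0,-0.0,-7.5],"gripper":100}
{"slide":[3.96,-0.08,-0.53],"rot":[-0.0,-0.0,-7.5],"gripper":100}
{"slide":[3.94,0.43,-0.53],"rot":[-0.0,-0.0,-7.5],"gripper":100}
{"slide":[3.85,0.94,-0.53],"rot":[-0.0,-0.0,-7.5],"gripper":100}
{"slide":[3.69,1.43,-0.53],"rot":[-0.0,-0.0,-7.5],"gripper":100}
{"slide":[3.48,1.90,-0.53],"rot":[-0.0,-0.0,-7.5],"gripper":100}
{"slide":[3.20,2.33,-0.53],"rot":[-0.0,-0.0,-7.5],"gripper":100}
{"slide":[2.87,2.73,-0.53],"rot":[-0.0,-0.0,-7.5],"gripper":100}
```

>>> send_rows --commands '[{"slide":[3.4,-2.0,-0.5],"rot":[0,0,-7.5],"gripper":100},{"slide":[3.6,-1.6,-0.5],"rot":[0,0,-7.5],"gripper":100},{"slide":[3.8,-1.1,-0.5],"rot":[0,0,-7.5],"gripper":100},{"slide":[3.9,-0.6,-0.5],"rot":[0,0,-7.5],"gripper":100},{"slide":[4.0,-0.1,-0.5],"rot":[0,0,-7.5],"gripper":100}]'

```text
clock: 0.65
tool_pos: [0.3068, -0.4515, 0.2452]
ee_rot: [0.889, 0.457, -0.001, -0.002]
ft_force: [0.5, -1.4, -0.0]
finger_gap: 0.0941
```

>>> send_rows --commands '[{"slide":[3.9,0.4,-0.5],"rot":[0,0,-7.5],"gripper":100},{"slide":[3.9,0.9,-0.5],"rot":[0,0,-7.5],"gripper":100},{"slide":[3.7,1.4,-0.5],"rot":[0,0,-7.5],"gripper":100},{"slide":[3.5,1.9,-0.5],"rot":[0,0,-7.5],"gripper":100},{"slide":[3.2,2.3,-0.5],"rot":[0,0,-7.5],"gripper":100}]'

```text
clock: 1.15
tool_pos: [0.4398, -0.2941, 0.2709]
ee_rot: [0.685, 0.729, -0.001, -0.003]
ft_force: [0.0, -0.5, 0.0]
finger_gap: 0.094
```

```bash
python3 -c "
from h import *
st()
plan([0.475,-0.275,0.30],98.3,100)"
```

```text
t 1.15 p [ 0.4398 -0.2941  0.2709] xyaw 93.54 zax [-0.005  0.002 -1.   ] F [ 0.  -0.5  0. ] M [-0.04 -0.08 -0.05] gap 0.094
from [ 0.4398 -0.2941  0.2709] rv [-0.27 -0.16 -4.76] n 2
{"slide":[0.85,1.81,-1.46],"rot":[-0.1,-0.1,-2.4],"gripper":100}
{"slide":[0.77,1.85,-1.46],"rot":[-0.1,-0.1,-2.4],"gripper":100}
```

>>> send_rows --commands '[{"slide":[0.8,1.8,-1.5],"rot":[-0.1,-0.1,-2.4],"gripper":100},{"slide":[0.8,1.8,-1.5],"rot":[-0.1,-0.1,-2.4],"gripper":100},{"slide":[0,0,0],"rot":[0,0,0],"gripper":100}]'

```text
clock: 1.45
tool_pos: [0.4786, -0.2686, 0.3022]
ee_rot: [0.647, 0.762, 0.0, -0.0]
ft_force: [-0.4, 0.0, -1.0]
finger_gap: 0.094
```

```bash
python3 -c "
from h import *
st()
snap('wrist','w1')"
```

```text
t 1.45 p [ 0.4786 -0.2686  0.3022] xyaw 99.32 zax [-0.  0. -1.] F [-0.4  0.  -1. ] M [ 0.03 -0.08  0.04] gap 0.094
```

View pics/w1.png

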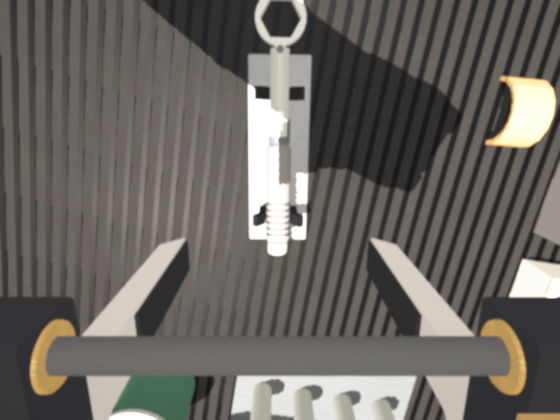

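```bash
python3 - <<'E'
from h import *
p=cv2.imread('pics/w1.png'); cv2.imwrite('pics/z3.png',cv2.resize(p[0:270,220:340],None,fx=2.2,fy=2.2,interpolation=2)[:,:])
cv2.imwrite('pics/z4.png',cv2.resize(p[0:130,220:340],None,fx=4.5,fy=4.5,interpolation=2)); cv2.imwrite('pics/z5.png',cv2.resize(p[130:265,220:340],None,fx=4.4,fy=4.4,interpolation=2))
print(proj('wrist','w1',[0.4575,-0.107,0.047]),proj('wrist','w1',[0.4812,-0.2703,0.054]))
for u,v,z in [(280,18,.047),(278,250,.04),(278,185,.054)]: print(atz('wrist','w1',u,v,z),atd('wrist','w1',u,v))
E
```

```text
(np.float64(283.16180619353764), np.float64(18.759155947137145)) (np.float64(280.10501122948637), np.float64(176.28778930023373))
[ 0.45413838 -0.10681989  0.047     ] [ 0.45291047 -0.09787725  0.00320007]
[ 0.49432268 -0.36536713  0.04      ] [ 0.493462  -0.3601308  0.0528752]
[ 0.48047035 -0.28070278  0.054     ] [ 0.48041617 -0.28037455  0.05552784]
```

View pics/z4.png

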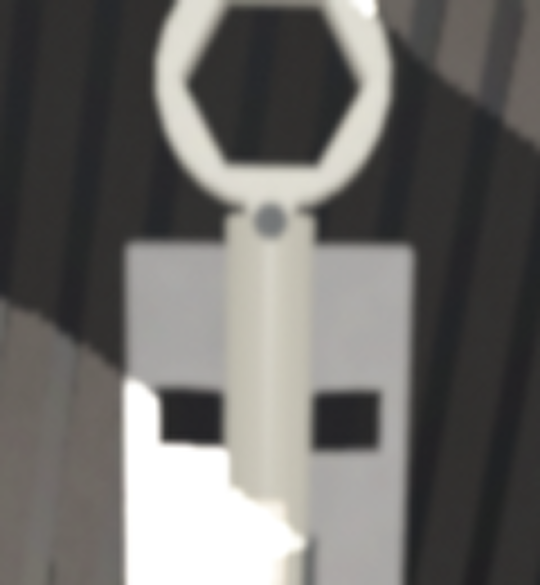

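View pics/z5.png

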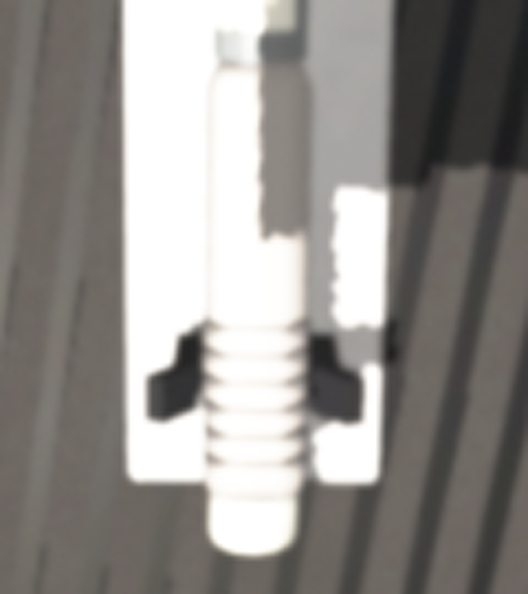

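```bash
python3 - <<'E'
from h import *
for nm,u,v,z in [('ring165',281.1,18.2,.047),('pin134',280,48.9,.05),('tube mid 85',279.7,92.5,.0505),('front35',279.5,144,.05),('ribs mid -60ish',277.8,215,.054),('knob-99',276.8,254,.035)]: print(nm,atz('wrist','w1',u,v,z).round(4))
E
```

```text
ring165 [ 0.4553 -0.1068  0.047 ]
pin134 [ 0.459  -0.1367  0.05  ]
tube mid 85 [ 0.4659 -0.1801  0.0505]
front35 [ 0.4747 -0.2348  0.05  ]
ribs mid -60ish [ 0.486  -0.3162  0.054 ]
knob-99 [ 0.494 -0.373  0.035]
```

```bash
python3 -c "
from h import *
plan([0.60,0.18,0.22],0,100,dr=8,tilt=[0,-28,0])"
```

```text
from [ 0.4772 -0.2696  0.3011] rv [ 24.06 -20.55  96.98] n 13
{"slide":[3.26,1.48,0.62],"rot":[1.9,-1.6,7.5],"gripper":100}
{"slide":[3.44,1.06,0.49],"rot":[1.9,-1.6,7.5],"gripper":100}
{"slide":[3.57,0.62,0.37],"rot":[1.9,-1.6,7.5],"gripper":100}
{"slide":[3.63,0.16,0.25],"rot":[1.9,-1.6,7.5],"gripper":100}
{"slide":[3.62,-0.30,0.16],"rot":[1.9,-1.6,7.5],"gripper":100}
{"slide":[3.56,-0.77,0.08],"rot":[1.9,-1.6,7.5],"gripper":100}
{"slide":[3.43,-1.22,0.01],"rot":[1.9,-1.6,7.5],"gripper":100}
{"slide":[3.24,-1.66,-0.03],"rot":[1.9,-1.6,7.5],"gripper":100}
{"slide":[3.00,-2.07,-0.06],"rot":[1.9,-1.6,7.5],"gripper":100}
{"slide":[2.70,-2.44,-0.07],"rot":[1.9,-1.6,7.5],"gripper":100}
{"slide":[2.36,-2.77,-0.05],"rot":[1.9,-1.6,7.5],"gripper":100}
{"slide":[1.98,-3.05,-0.02],"rot":[1.9,-1.6,7.5],"gripper":100}
{"slide":[1.56,-3.29,0.04],"rot":[1.9,-1.6,7.5],"gripper":100}
```

>>> send_rows --commands '[{"slide":[3.3,1.5,0.4],"rot":[1.9,-1.6,7.5],"gripper":100},{"slide":[3.4,1.1,0.3],"rot":[1.9,-1.6,7.5],"gripper":100},{"slide":[3.6,0.6,0.2],"rot":[1.9,-1.6,7.5],"gripper":100},{"slide":[3.6,0.2,0.1],"rot":[1.9,-1.6,7.5],"gripper":100},{"slide":[3.6,-0.3,0.1],"rot":[1.9,-1.6,7.5],"gripper":100}]'

```text
clock: 2.0
tool_pos: [0.5154, -0.1155, 0.2772]
ee_rot: [0.85, 0.517, -0.104, -0.002]
ft_force: [0.6, 0.2, 0.3]
finger_gap: 0.0941
```

>>> send_rows --commands '[{"slide":[3.6,-0.8,0.1],"rot":[1.9,-1.6,7.5],"gripper":100},{"slide":[3.4,-1.2,0.0],"rot":[1.9,-1.6,7.5],"gripper":100},{"slide":[3.2,-1.7,0],"rot":[1.9,-1.6,7.5],"gripper":100},{"slide":[3.0,-2.1,0],"rot":[1.9,-1.6,7.5],"gripper":100},{"slide":[2.7,-2.4,0],"rot":[1.9,-1.6,7.5],"gripper":100}]'

```text
clock: 2.5
tool_pos: [0.5595, 0.0588, 0.2401]
ee_rot: [0.961, 0.187, -0.205, -0.0]
ft_force: [0.1, -0.8, 0.6]
finger_gap: 0.0937
```

```bash
python3 -c "
from h import *
st();plan([0.60,0.18,0.22],0,100,dr=8,tilt=[0,-28,0])"
```

```text
t 2.5 p [0.5595 0.0588 0.2401] xyaw 22.97 zax [-0.393 -0.076 -0.916] F [ 0.1 -0.8  0.6] M [ 0.02 -0.36 -0.02] gap 0.0937
from [0.5595 0.0588 0.2401] rv [ 5.19 -3.9  20.89] n 3
{"slide":[2.86,-3.22,-0.23],"rot":[1.7,-1.3,7.0],"gripper":100}
{"slide":[2.44,-3.55,-0.18],"rot":[1.7,-1.3,7.0],"gripper":100}
{"slide":[1.99,-3.83,-0.12],"rot":[1.7,-1.3,7.0],"gripper":100}
```

>>> send_rows --commands '[{"slide":[2.9,-3.2,-0.2],"rot":[1.7,-1.3,7.0],"gripper":100},{"slide":[2.4,-3.5,-0.2],"rot":[1.7,-1.3,7.0],"gripper":100},{"slide":[2.0,-3.8,-0.1],"rot":[1.7,-1.3,7.0],"gripper":100},{"slide":[0,0,0],"rot":[0,0,0],"gripper":100}]'

```text
clock: 2.9
tool_pos: [0.6007, 0.1829, 0.2121]
ee_rot: [0.969, -0.014, -0.248, 0.003]
ft_force: [-0.6, -0.3, -0.8]
finger_gap: 0.0945
```

```bash
python3 -c "
from h import *
st()
p,_,_=snap('wrist','w2')
print(proj('wrist','w2',[.565,.18,.12]))
cv2.imwrite('pics/z6.png',cv2.resize(p[50:250,160:400],None,fx=3,fy=3,interpolation=2))
"
```

```text
t 2.9 p [0.6007 0.1829 0.2121] xyaw -1.87 zax [-0.48   0.    -0.877] F [-0.6 -0.3 -0.8] M [ 0.03 -0.46  0.02] gap 0.0945
(np.float64(282.0296188331713), np.float64(192.56157220285237))
```

View pics/w2.png

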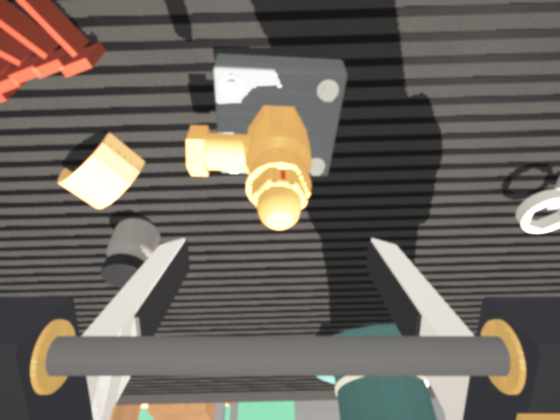

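View pics/z6.png

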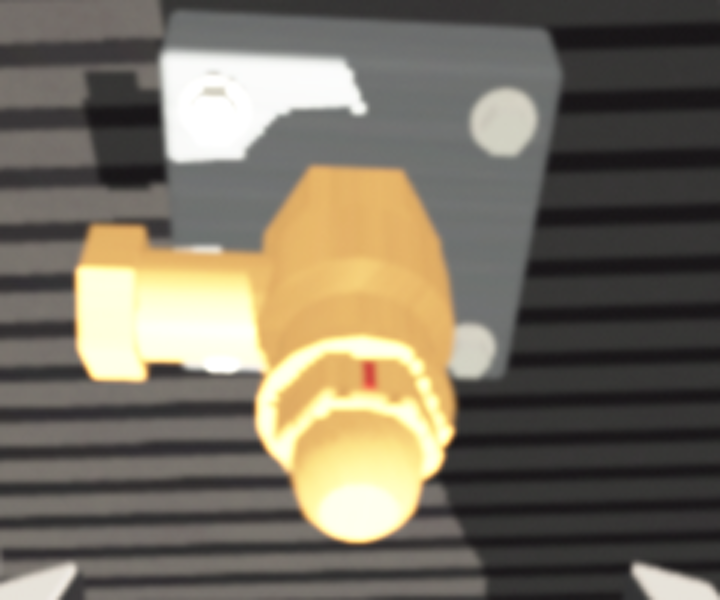

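```bash
python3 - <<'E'
from h import *
# crown/shoulder points from cloud
P=cloud('wrist','w2'); p=np.load('pics/w2.npz')['p']
q=P[100:240,180:330].reshape(-1,3)
for z0,z1 in [(.128,.133),(.133,.138),(.138,.143),(.105,.112)]:
    m=q[(q[:,2]>z0)&(q[:,2]<z1)]; A=np.c_[2*m[:,:2],np.ones(len(m))]; s=np.linalg.lstsq(A,(m[:,:2]**2).sum(1),rcond=None)[0]; print(z0,len(m),s[:2].round(4),np.sqrt(s[2]+s[0]**2+s[1]**2).round(4))
print('max z',np.nanmax(q[:,2]))
# silhouettes: axis y at x=.565
for x in (.561,.565): 
  for nm,u,v,z in [('crown',279.5,205,.135),('should',278.6,188,.112)]:
    o,r=ray('wrist','w2',u,v); t=(x-o[0])/r[0]; print(nm,x,(o+r*t).round(4))
for u,v,z in [(283,179.3,.123),(283.7,170.7,.112)]: print('mark',atz('wrist','w2',u,v,z).round(4))
# block corners in z6 on z=.03: TL(160,52)?, TR(553,72), BR(505,378)
for a,b,z in [(160,52,.03),(553,72,.03),(505,378,.03),(172,12,0),(545,28,0)]: print('blk',atz('wrist','w2',160+a/3,50+b/3,z).round(4))
E
python3 - <<'E'
import cv2
p=cv2.imread('pics/w2.png'); cv2.imwrite('pics/z7.png',cv2.resize(p[145:235,235:320],None,fx=8,fy=6.6,interpolation=2))
cv2.imwrite('pics/z8.png',cv2.resize(p[45:180,180:355],None,fx=4.4,fy=4.4,interpolation=2))
E
```

```text
0.128 384 [0.5627 0.1833] 0.0166
0.133 303 [0.5634 0.1833] 0.0146
0.138 356 [0.5635 0.1833] 0.0128
0.105 217 [0.5632 0.1834] 0.0239
max z 0.19509717041676344
crown 0.561 [0.561  0.1821 0.1289]
should 0.561 [0.561  0.1825 0.1104]
crown 0.565 [0.565  0.1821 0.133 ]
should 0.565 [0.565  0.1824 0.1149]
mark [0.5802 0.1791 0.123 ]
mark [0.579  0.1784 0.112 ]
blk [0.6211 0.2322 0.03  ]
blk [0.6121 0.1262 0.03  ]
blk [0.5042 0.1317 0.03  ]
blk [0.6197 0.2323 0.    ]
blk [0.6117 0.1242 0.    ]
```

View pics/z7.png

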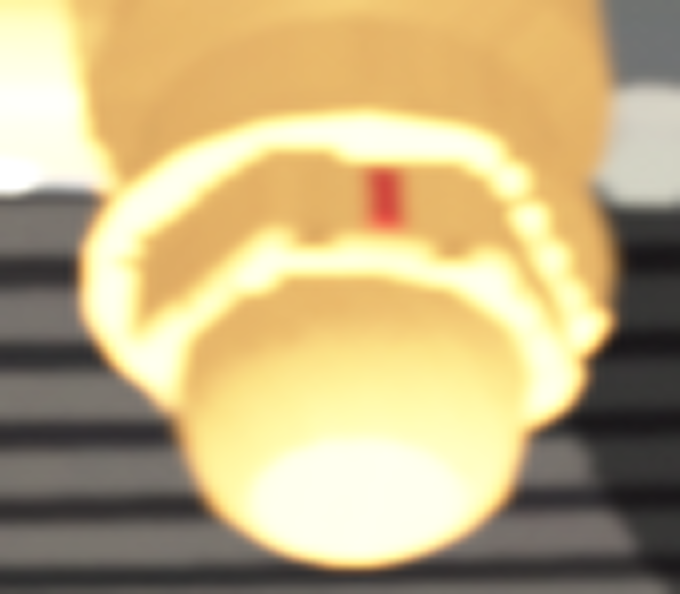

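View pics/z8.png

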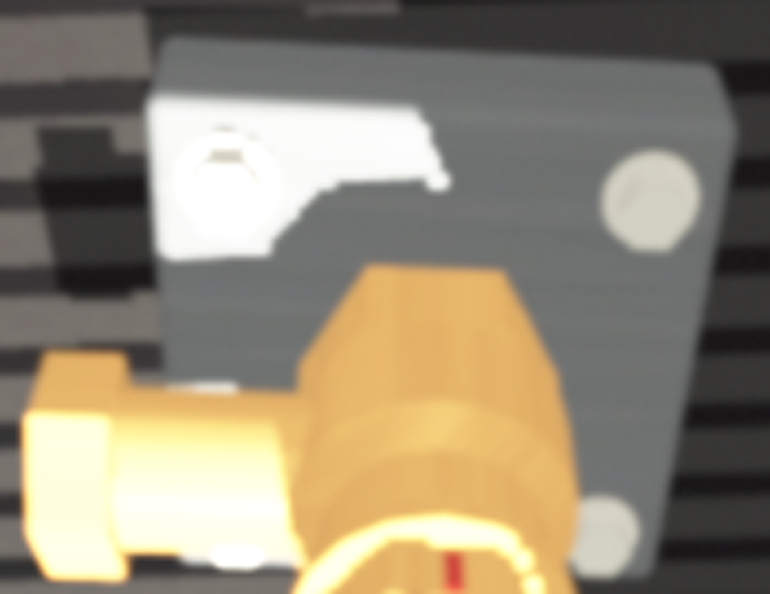

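```bash
python3 - <<'E'
from h import *
B=lambda a,b,z: atz('wrist','w2',180+a/4.4,45+b/4.4,z)
b=[B(228,185,.035),B(650,200,.035),B(605,538,.035)]
print([x.round(4) for x in b]); 
d=b[0]-b[1]; print('yaw from y',np.degrees(np.arctan2(-d[0],d[1]))); d=b[1]-b[2]; print(np.degrees(np.arctan2(d[1],d[0]))); print('centre',(b[0]+b[2])/2)
C=lambda a,b,z: atz('wrist','w2',235+a/8,145+b/6.6,z)
c=np.array([.5634,.1828])
for a,bb,z in [(280,235,.124),(505,245,.124),(385,228,.123),(385,170,.113),(275,155,.112),(135,250,.115)]:
    x=C(a,bb,z); r=x[:2]-c; print((a,bb),x.round(4),np.hypot(*r).round(4),np.degrees(np.arctan2(r[1],r[0])).round(1))
import itertools
p=np.load('pics/w2.npz')['p'].copy()
for yaw,col in [(-8,(255,0,0)),(-14,(0,160,0))]:
  pass
big=cv2.resize(p[145:235,235:320],None,fx=8,fy=8,interpolation=2)
for z,R0,col in [(.112,.02078,(255,0,0)),(.123,.02078,(0,160,0))]:
  pts=[]
  for k in range(7):
    a=np.radians(-11+30+60*k); u,v=proj('wrist','w2',[c[0]+R0*np.cos(a),c[1]+R0*np.sin(a),z]); pts.append([(u+.5-235)*8,(v+.5-145)*8])
  cv2.polylines(big,[np.int32(pts)],False,col,1)
pts=[]
for k in range(60):
    a=k*np.pi/30; u,v=proj('wrist','w2',[c[0]+.0245*np.cos(a),c[1]+.0245*np.sin(a),.112]); pts.append([(u+.5-235)*8,(v+.5-145)*8])
cv2.polylines(big,[np.int32(pts)],True,(200,0,200),1)
cv2.imwrite('pics/z9.png',big)
E
```

```text
[array([0.6063, 0.2186, 0.035 ]), array([0.6007, 0.1396, 0.035 ]), array([0.5199, 0.144 , 0.035 ])]
yaw from y -4.040708226926223
-3.1656686279108674
centre [0.56309003 0.1813442  0.035     ]
(280, 235) [0.5802 0.1882 0.124 ] 0.0176 17.8
(505, 245) [0.5781 0.1686 0.124 ] 0.0204 -44.1
(385, 228) [0.58  0.179 0.123] 0.017 -12.8
(385, 170) [0.5797 0.1788 0.113 ] 0.0168 -13.8
(275, 155) [0.5814 0.1886 0.112 ] 0.0189 17.9
(135, 250) [0.5709 0.2018 0.115 ] 0.0204 68.6
```

View pics/z9.png

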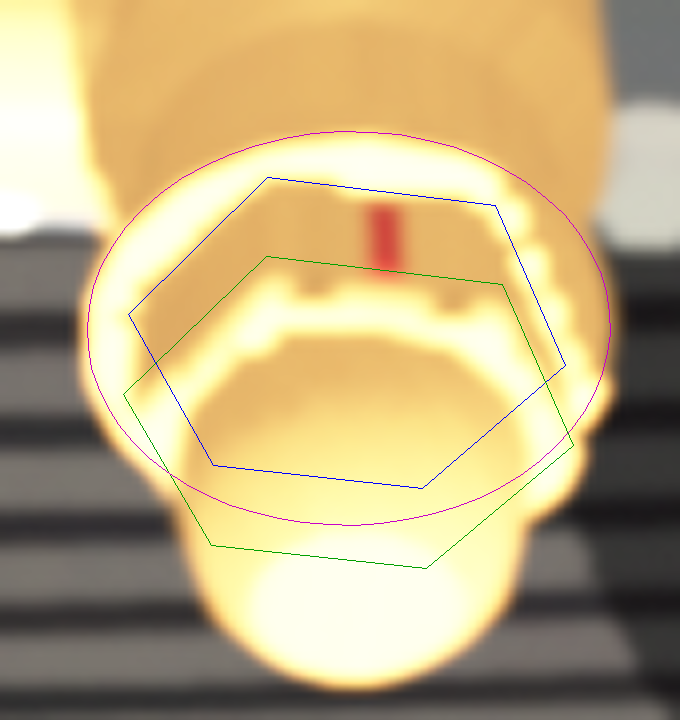

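```bash
python3 -c "
from h import *
plan([0.4795,-0.2698,0.20],98.3,100,dr=8)"
```

```text
from [0.6009 0.1803 0.2128] rv [-24.28  21.64 -97.52] n 13
{"slide":[-0.68,3.48,0.54],"rot":[-1.9,1.7,-7.5],"gripper":100}
{"slide":[-1.14,3.34,0.62],"rot":[-1.9,1.7,-7.5],"gripper":100}
{"slide":[-1.59,3.14,0.69],"rot":[-1.9,1.7,-7.5],"gripper":100}
{"slide":[-2.00,2.88,0.73],"rot":[-1.9,1.7,-7.5],"gripper":100}
{"slide":[-2.38,2.57,0.76],"rot":[-1.9,1.7,-7.5],"gripper":100}
{"slide":[-2.72,2.21,0.76],"rot":[-1.9,1.7,-7.5],"gripper":100}
{"slide":[-3.00,1.81,0.75],"rot":[-1.9,1.7,-7.5],"gripper":100}
{"slide":[-3.23,1.38,0.71],"rot":[-1.9,1.7,-7.5],"gripper":100}
{"slide":[-3.41,0.92,0.65],"rot":[-1.9,1.7,-7.5],"gripper":100}
{"slide":[-3.51,0.45,0.57],"rot":[-1.9,1.7,-7.5],"gripper":100}
{"slide":[-3.56,-0.03,0.47],"rot":[-1.9,1.7,-7.5],"gripper":100}
{"slide":[-3.53,-0.51,0.36],"rot":[-1.9,1.7,-7.5],"gripper":100}
{"slide":[-3.44,-0.98,0.24],"rot":[-1.9,1.7,-7.5],"gripper":100}
```

>>> send_rows --commands '[{"slide":[-0.7,3.5,0.2],"rot":[-1.9,1.7,-7.5],"gripper":100},{"slide":[-1.1,3.4,0.4],"rot":[-1.9,1.7,-7.5],"gripper":100},{"slide":[-1.6,3.1,0.6],"rot":[-1.9,1.7,-7.5],"gripper":100},{"slide":[-2.0,2.9,0.7],"rot":[-1.9,1.7,-7.5],"gripper":100},{"slide":[-2.4,2.6,0.8],"rot":[-1.9,1.7,-7.5],"gripper":100}]'

```text
clock: 3.45
tool_pos: [0.5552, -0.0038, 0.2102]
ee_rot: [0.929, 0.331, -0.164, 0.005]
ft_force: [1.2, 0.7, 0.7]
finger_gap: 0.094
```

>>> send_rows --commands '[{"slide":[-2.7,2.2,0.8],"rot":[-1.9,1.7,-7.5],"gripper":100},{"slide":[-3.0,1.8,0.8],"rot":[-1.9,1.7,-7.5],"gripper":100},{"slide":[-3.2,1.4,0.7],"rot":[-1.9,1.7,-7.5],"gripper":100},{"slide":[-3.4,0.9,0.6],"rot":[-1.9,1.7,-7.5],"gripper":100},{"slide":[-3.5,0.4,0.6],"rot":[-1.9,1.7,-7.5],"gripper":100}]'

```text
clock: 3.95
tool_pos: [0.5067, -0.1913, 0.2048]
ee_rot: [0.774, 0.63, -0.062, 0.007]
ft_force: [0.6, -0.7, 0.1]
finger_gap: 0.0939
```

```bash
python3 -c "
from h import *
st();plan([0.4795,-0.2698,0.14],98.3,100,dr=8)"
```

```text
t 3.95 p [ 0.5067 -0.1913  0.2048] xyaw 78.49 zax [-0.087 -0.09  -0.992] F [ 0.6 -0.7  0.1] M [ 0.09 -0.2  -0.01] gap 0.0939
from [ 0.5067 -0.1913  0.2048] rv [ -4.88   5.32 -19.99] n 3
{"slide":[-2.50,-0.20,2.46],"rot":[-1.6,1.8,-6.7],"gripper":100}
{"slide":[-2.53,-0.56,2.37],"rot":[-1.6,1.8,-6.7],"gripper":100}
{"slide":[-2.52,-0.92,2.27],"rot":[-1.6,1.8,-6.7],"gripper":100}
```

>>> send_rows --commands '[{"slide":[-2.5,-0.2,2.0],"rot":[-1.6,1.8,-6.7],"gripper":100},{"slide":[-2.5,-0.6,2.0],"rot":[-1.6,1.8,-6.7],"gripper":100},{"slide":[-2.5,-0.9,2.0],"rot":[-1.6,1.8,-6.7],"gripper":100},{"slide":[0,0,0],"rot":[0,0,0],"gripper":100}]'

```text
clock: 4.35
tool_pos: [0.47, -0.2837, 0.15]
ee_rot: [0.65, 0.76, -0.001, 0.002]
ft_force: [-0.7, 0.4, -0.5]
finger_gap: 0.0944
```

```bash
python3 -c "
from h import *
st();plan([0.4795,-0.2698,0.14],98.3,100,dr=8)"
```

```text
t 4.35 p [ 0.47   -0.2837  0.15  ] xyaw 98.9 zax [ 0.002 -0.004 -1.   ] F [-0.7  0.4 -0.5] M [ 0.   -0.13 -0.07] gap 0.0944
from [ 0.47   -0.2837  0.15  ] rv [0.1  0.22 0.6 ] n 1
{"slide":[1.23,1.15,0.99],"rot":[0.1,0.2,0.6],"gripper":100}
```

>>> send_rows --commands '[{"slide":[1.2,1.2,1.0],"rot":[0.1,0.2,0.6],"gripper":100},{"slide":[0,0,0],"rot":[0,0,0],"gripper":100}]'

```text
clock: 4.55
tool_pos: [0.4764, -0.2734, 0.1395]
ee_rot: [0.657, 0.754, -0.001, -0.0]
ft_force: [0.2, 1.2, -0.1]
finger_gap: 0.0937
```

```bash
python3 -c "
from h import *
st();plan([0.4795,-0.2698,0.038],98.3,100,dr=8)
p,_,_=snap('wrist','w3')"
```

```text
t 4.55 p [ 0.4764 -0.2734  0.1395] xyaw 97.91 zax [-0.002 -0.002 -1.   ] F [ 0.2  1.2 -0.1] M [ 0.   -0.12 -0.05] gap 0.0937
from [ 0.4764 -0.2734  0.1395] rv [-0.13  0.11 -0.39] n 3
{"slide":[0.11,0.13,3.38],"rot":[-0.0,0.0,-0.1],"gripper":100}
{"slide":[0.11,0.12,3.38],"rot":[-0.0,0.0,-0.1],"gripper":100}
{"slide":[0.11,0.12,3.38],"rot":[-0.0,0.0,-0.1],"gripper":100}
```

View pics/w3.png

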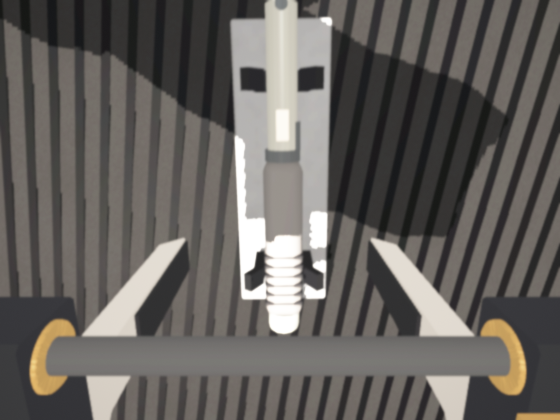

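>>> send_rows --commands '[{"slide":[0.1,0.1,3.4],"rot":[0,0,-0.1],"gripper":100},{"slide":[0.1,0.1,2.4],"rot":[0,0,-0.1],"gripper":100},{"slide":[0,0,0],"rot":[0,0,0],"gripper":100}]'

```text
clock: 4.9
tool_pos: [0.4771, -0.2751, 0.0836]
ee_rot: [0.656, 0.755, -0.003, 0.003]
ft_force: [0.6, 0.1, 0.7]
finger_gap: 0.0938
```

```bash
python3 -c "
from h import *
for u,v,z in [(281,85,.0505),(284,190,.054),(284,235,.054)]:
  x=atz('wrist','w3',u,v,z); d=x[:2]-[0.4795,-.2698]; print(x.round(4), 'lat(mm) +=wrench-y side', 1e3*(d[0]*-np.sin(np.radians(98.3))+d[1]*np.cos(np.radians(98.3))))
st();plan([0.4795,-0.2698,0.038],98.3,100,dr=8)"
```

```text
[ 0.4657 -0.185   0.0505] lat(mm) +=wrench-y side 1.3673785627034765
[ 0.4775 -0.2537  0.054 ] lat(mm) +=wrench-y side -0.3368003561932103
[ 0.4822 -0.2866  0.054 ] lat(mm) +=wrench-y side -0.23628191100394727
t 4.9 p [ 0.4771 -0.2751  0.0836] xyaw 98.04 zax [ 0.001 -0.008 -1.   ] F [0.6 0.1 0.7] M [-0.03 -0.04  0.04] gap 0.0938
from [ 0.4771 -0.2751  0.0836] rv [-0.04  0.48 -0.26] n 2
{"slide":[0.27,0.16,2.28],"rot":[-0.0,0.2,-0.1],"gripper":100}
{"slide":[0.26,0.16,2.28],"rot":[-0.0,0.2,-0.1],"gripper":100}
```

>>> send_rows --commands '[{"slide":[0.3,0.2,2.3],"rot":[0,0.3,-0.1],"gripper":100},{"slide":[0.3,0.2,2.0],"rot":[0,0.2,-0.1],"gripper":100},{"slide":[0,0,0],"rot":[0,0,0],"gripper":100}]'

```text
clock: 5.2
tool_pos: [0.4809, -0.2709, 0.0438]
ee_rot: [0.655, 0.756, -0.001, 0.002]
ft_force: [0.2, -0.7, -0.5]
finger_gap: 0.0938
```

```bash
python3 -c "
from h import *
st();plan([0.4795,-0.2698,0.038],98.3,100,dr=8)"
```

```text
t 5.2 p [ 0.4809 -0.2709  0.0438] xyaw 98.22 zax [ 0.002 -0.004 -1.   ] F [ 0.2 -0.7 -0.5] M [ 0.02 -0.04 -0.02] gap 0.0938
from [ 0.4809 -0.2709  0.0438] rv [ 0.06  0.21 -0.08] n 1
{"slide":[0.13,-0.12,0.58],"rot":[0.1,0.2,-0.1],"gripper":100}
```

>>> send_rows --commands '[{"slide":[0.1,-0.1,0.6],"rot":[0,0.2,0],"gripper":100},{"slide":[0,0,0],"rot":[0,0,0],"gripper":60},{"slide":[0,0,0],"rot":[0,0,0],"gripper":0},{"slide":[0,0,0],"rot":[0,0,0],"gripper":0},{"slide":[0,0,0],"rot":[0,0,0],"gripper":0}]'

```text
clock: 5.7
tool_pos: [0.481, -0.2722, 0.0428]
ee_rot: [0.655, 0.756, 0.0, 0.003]
ft_force: [-0.0, 0.8, -0.2]
finger_gap: 0.0653
```

>>> send_rows --commands '[{"slide":[0,0,0],"rot":[0,0,0],"gripper":0},{"slide":[0,0,0],"rot":[0,0,0],"gripper":0},{"slide":[0,0,0],"rot":[0,0,0],"gripper":0}]'

```text
clock: 6.0
tool_pos: [0.4812, -0.2724, 0.0433]
ee_rot: [0.655, 0.756, 0.0, 0.004]
ft_force: [0.3, 0.1, -0.1]
finger_gap: 0.0413
```

```bash
python3 -c "
from h import *
st()"
```

```text
t 6.0 p [ 0.4812 -0.2724  0.0433] xyaw 98.17 zax [ 0.006 -0.005 -1.   ] F [ 0.3  0.1 -0.1] M [-0.03 -0.06 -0.  ] gap 0.0413
```

>>> send_rows --commands '[{"slide":[0.3,-0.15,0.6],"rot":[0,0.3,0],"gripper":38},{"slide":[0,0,0.2],"rot":[0,0,0],"gripper":38}]'

```text
clock: 6.2
tool_pos: [0.4792, -0.2695, 0.0349]
ee_rot: [0.655, 0.756, 0.002, 0.002]
ft_force: [-0.5, -0.5, 0.8]
finger_gap: 0.0358
```

```bash
python3 -c "
from h import *
st();plan([0.4795,-0.2698,0.038],98.3,100,dr=8)"
```

```text
t 6.2 p [ 0.4792 -0.2695  0.0349] xyaw 98.17 zax [ 0.005  0.001 -1.   ] F [-0.5 -0.5  0.8] M [-0.04 -0.06 -0.01] gap 0.0358
from [ 0.4792 -0.2695  0.0349] rv [ 0.3  -0.01 -0.13] n 1
{"slide":[-0.03,0.02,-0.31],"rot":[0.3,-0.0,-0.1],"gripper":100}
```

>>> send_rows --commands '[{"slide":[0,0,-0.2],"rot":[0.3,0,0],"gripper":0},{"slide":[0,0,0],"rot":[0,0,0],"gripper":0},{"slide":[0,0,0],"rot":[0,0,0],"gripper":0},{"slide":[0,0,0],"rot":[0,0,0],"gripper":0},{"slide":[0,0,0],"rot":[0,0,0],"gripper":0}]'

```text
clock: 6.7
tool_pos: [0.4791, -0.2692, 0.0366]
ee_rot: [0.655, 0.756, -0.0, -0.001]
ft_force: [-0.4, 0.5, -0.2]
finger_gap: 0.0279
```

```bash
python3 -c "
from h import *
st()"
```

```text
t 6.7 p [ 0.4791 -0.2692  0.0366] xyaw 98.19 zax [-0.002  0.001 -1.   ] F [-0.4  0.5 -0.2] M [-0.03 -0.15 -0.04] gap 0.0279
```

>>> send_rows --commands '[{"slide":[0,0,-1.5],"rot":[0,0,0],"gripper":0},{"slide":[0,0,-2.5],"rot":[0,0,0],"gripper":0},{"slide":[0,0,-3.5],"rot":[0,0,0],"gripper":0},{"slide":[0,0,-4],"rot":[0,0,0],"gripper":0},{"slide":[0,0,-4],"rot":[0,0,0],"gripper":0}]'

```text
clock: 7.2
tool_pos: [0.4763, -0.2669, 0.1948]
ee_rot: [0.654, 0.757, -0.0, -0.006]
ft_force: [0.6, -0.2, -4.5]
finger_gap: 0.0277
```

```bash
python3 -c "
from h import *
st()
snap('wrist','w4'); snap('side','s4');st()
a=np.radians(108); c=np.array([.563,.1824]); o=c-0.165*np.array([np.cos(a),np.sin(a)]); print(o)
plan([*o,0.185],108,0,dr=8)"
```

```text
t 7.2 p [ 0.4763 -0.2669  0.1948] xyaw 98.32 zax [-0.01   0.007 -1.   ] F [ 0.6 -0.2 -4.5] M [-0.26 -0.18 -0.01] gap 0.0277
t 7.3 p [ 0.4789 -0.268   0.1984] xyaw 98.31 zax [-0.003  0.003 -1.   ] F [ 0.7  0.5 -5.5] M [-0.16 -0.25  0.04] gap 0.0277
[0.6139878  0.02547567]
from [ 0.4789 -0.268   0.1984] rv [-0.14 -0.19 -9.69] n 8
{"slide":[3.39,2.20,0.17],"rot":[-0.0,-0.0,-1.2],"gripper":0}
{"slide":[3.34,2.27,0.17],"rot":[-0.0,-0.0,-1.2],"gripper":0}
{"slide":[3.29,2.34,0.17],"rot":[-0.0,-0.0,-1.2],"gripper":0}
{"slide":[3.24,2.41,0.17],"rot":[-0.0,-0.0,-1.2],"gripper":0}
{"slide":[3.19,2.48,0.17],"rot":[-0.0,-0.0,-1.2],"gripper":0}
{"slide":[3.13,2.55,0.17],"rot":[-0.0,-0.0,-1.2],"gripper":0}
{"slide":[3.08,2.61,0.17],"rot":[-0.0,-0.0,-1.2],"gripper":0}
{"slide":[3.02,2.68,0.17],"rot":[-0.0,-0.0,-1.2],"gripper":0}
```

View pics/w4.png

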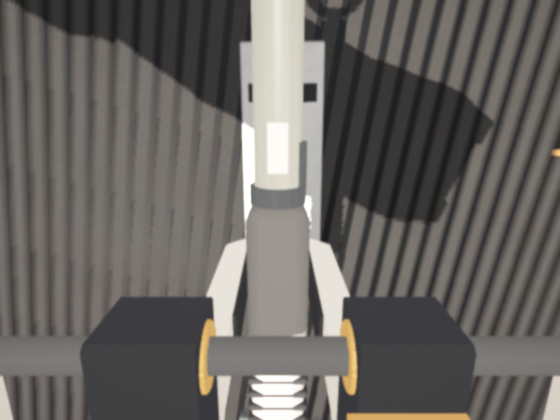

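View pics/s4.png

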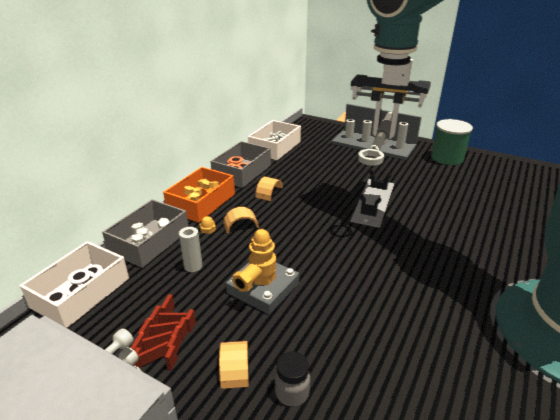

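>>> send_rows --commands '[{"slide":[3.4,2.2,0],"rot":[0,0,-1.2],"gripper":0},{"slide":[3.4,2.3,0],"rot":[0,0,-1.2],"gripper":0},{"slide":[3.3,2.3,0],"rot":[0,0,-1.2],"gripper":0},{"slide":[3.2,2.4,0],"rot":[0,0,-1.2],"gripper":0},{"slide":[3.2,2.5,0],"rot":[0,0,-1.2],"gripper":0}]'

```text
clock: 7.8
tool_pos: [0.5617, -0.0848, 0.1985]
ee_rot: [0.617, 0.787, -0.002, -0.002]
ft_force: [0.8, -0.3, -5.2]
finger_gap: 0.0282
```

```bash
python3 -c "
from h import *
st()
plan([.614,.0255,0.19],108,0,step=3.5)"
```

```text
t 7.8 p [ 0.5617 -0.0848  0.1985] xyaw 103.85 zax [-0.006 -0.001 -1.   ] F [ 0.8 -0.3 -5.2] M [-0.16 -0.23 -0.  ] gap 0.0282
from [ 0.5617 -0.0848  0.1985] rv [-0.35 -0.03 -4.15] n 4
{"slide":[2.37,1.93,0.20],"rot":[-0.1,-0.0,-1.0],"gripper":0}
{"slide":[2.33,1.97,0.20],"rot":[-0.1,-0.0,-1.0],"gripper":0}
{"slide":[2.29,2.01,0.21],"rot":[-0.1,-0.0,-1.0],"gripper":0}
{"slide":[2.26,2.06,0.21],"rot":[-0.1,-0.0,-1.0],"gripper":0}
```

>>> send_rows --commands '[{"slide":[2.4,1.9,0.1],"rot":[-0.1,0,-1],"gripper":0},{"slide":[2.4,2.0,0.1],"rot":[-0.1,0,-1],"gripper":0},{"slide":[2.2,2.0,0.1],"rot":[-0.1,0,-1],"gripper":0},{"slide":[1.5,1.5,0.1],"rot":[-0.1,0,-1],"gripper":0},{"slide":[0,0,0],"rot":[0,0,0],"gripper":0}]'

```text
clock: 8.3
tool_pos: [0.6099, 0.0279, 0.192]
ee_rot: [0.584, 0.812, -0.0, -0.003]
ft_force: [-0.8, -0.1, -5.1]
finger_gap: 0.028
```

```bash
python3 -c "
from h import *
st()
plan([.614,.0255,0.19],108,0,step=3.5)
p,_,_=snap('top','t5'); cv2.imwrite('pics/z10.png',cv2.resize(p[150:270,150:310],None,fx=5,fy=5,interpolation=2))
P=cloud('top','t5')[190:235,195:255].reshape(-1,3); m=P[(P[:,2]>.175)]; print(len(m),m.mean(0),(m.max(0)+m.min(0))/2, m.max(0)-m.min(0))
"
```

```text
t 8.3 p [0.6099 0.0279 0.192 ] xyaw 108.55 zax [-0.005  0.003 -1.   ] F [-0.8 -0.1 -5.1] M [-0.19 -0.1   0.04] gap 0.028
from [0.6099 0.0279 0.192 ] rv [-0.19 -0.25  0.55] n 1
{"slide":[-0.36,0.31,0.20],"rot":[-0.2,-0.2,0.5],"gripper":0}
529 [0.5666528  0.16011124 0.20266282] [0.56253352 0.16002892 0.19904696] [0.0598269  0.09752276 0.02471991]
```

View pics/z10.png

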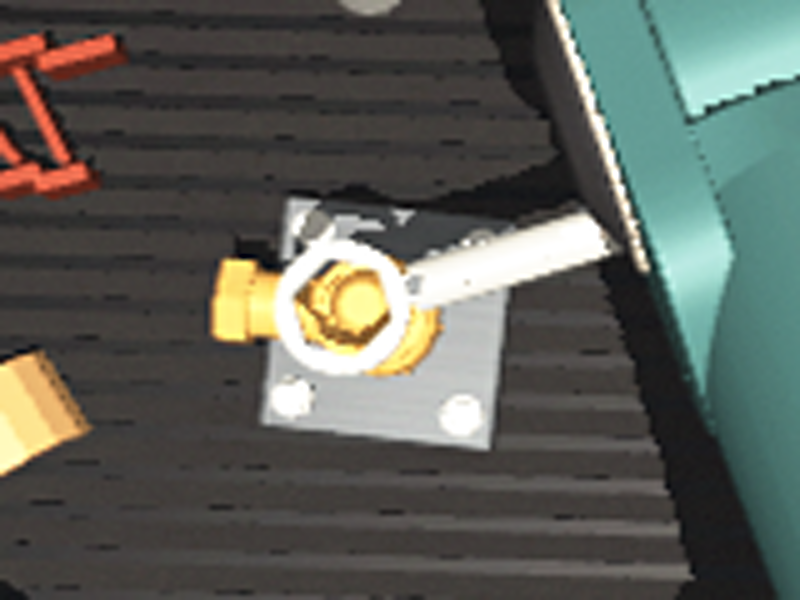

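```bash
python3 -c "
from h import *
print(atz('top','t5',150+342/5,150+309/5,.2024), atz('top','t5',150+360/5,150+303/5,.145), atz('top','top0',180+112/2.6,180+80/2.6,.145))
p=np.load('pics/t5.npz')['p'];cv2.imwrite('pics/z11.png',cv2.resize(p[195:230,195:245],None,fx=16,fy=16,interpolation=2))
p=np.load('pics/top0.npz')['p'];cv2.imwrite('pics/z12.png',cv2.resize(p[195:230,195:245],None,fx=16,fy=16,interpolation=2))
st()
"
```

```text
[0.55766695 0.18297127 0.2024    ] [0.56458471 0.18202556 0.145     ] [0.56429262 0.17971041 0.145     ]
t 8.35 p [0.6095 0.0265 0.1919] xyaw 108.45 zax [-0.005  0.002 -1.   ] F [-0.1  0.6 -5.1] M [-0.25 -0.11 -0.02] gap 0.0279
```

View pics/z11.png

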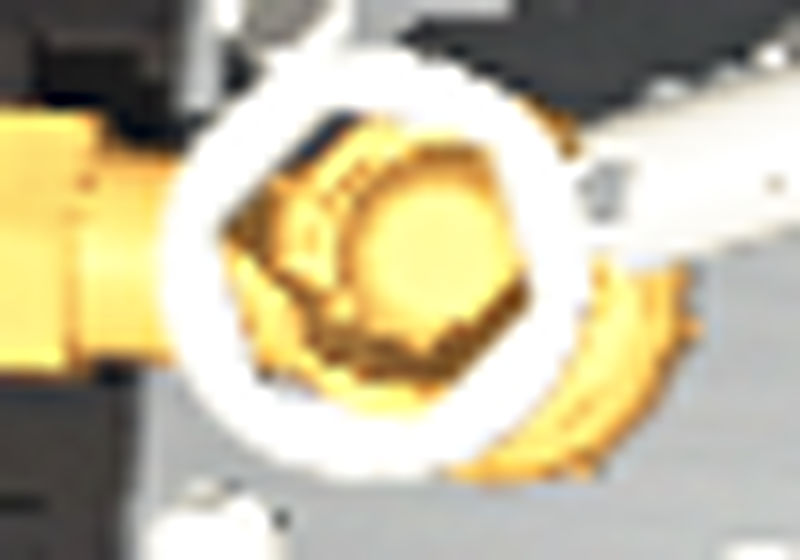

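View pics/z12.png

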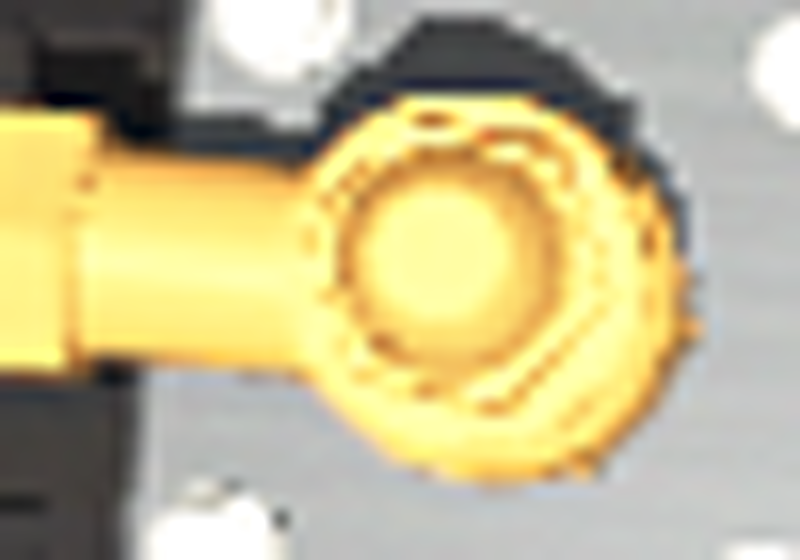

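```bash
python3 -c "
from h import *
r=atz('top','t5',195+375/16-.5,195+262/16-.5,.2024);c=atz('top','t5',195+436/16-.5,195+250/16-.5,.145)
print(r,c,c-r)
c=atz('top','t5',195+450/16-.5,195+258/16-.5,.127);print(c)
a=np.radians(108.45);s=robot.state();print(np.array(s['tool_pos'])[:2]+.165*np.array([np.cos(a),np.sin(a)]))
"
```

```text
[0.55951902 0.18398288 0.2024    ] [0.56558681 0.18259946 0.145     ] [ 0.00606778 -0.00138342 -0.0574    ]
[0.56590574 0.18262783 0.127     ]
[0.55724552 0.18298503]
```

```bash
python3 -c "
from h import *
plan([.6152,.0256,0.165],108,0,step=3.5)"
```

```text
from [0.6095 0.0265 0.1919] rv [-0.23 -0.22  0.45] n 1
{"slide":[-0.27,0.53,2.69],"rot":[-0.2,-0.2,0.5],"gripper":0}
```

>>> send_rows --commands '[{"slide":[-0.3,0.5,1.5],"rot":[-0.2,-0.2,0.4],"gripper":0},{"slide":[0,0,1.0],"rot":[0,0,0],"gripper":0},{"slide":[0,0,0],"rot":[0,0,0],"gripper":0}]'

```text
clock: 8.65
tool_pos: [0.6142, 0.0222, 0.1636]
ee_rot: [0.589, 0.808, -0.001, -0.001]
ft_force: [0.0, -0.3, -4.6]
finger_gap: 0.028
```

```bash
python3 -c "
from h import *
st();plan([.6152,.0256,0.145],108,0,step=3.5)"
```

```text
t 8.65 p [0.6142 0.0222 0.1636] xyaw 107.84 zax [-0.003 -0.002 -1.   ] F [ 0.  -0.3 -4.6] M [-0.14 -0.13  0.03] gap 0.028
from [0.6142 0.0222 0.1636] rv [-0.17  0.05 -0.16] n 1
{"slide":[0.30,0.21,1.86],"rot":[-0.2,0.0,-0.2],"gripper":0}
```

>>> send_rows --commands '[{"slide":[0.3,0.2,1.0],"rot":[-0.2,0,0],"gripper":0},{"slide":[0,0,0.6],"rot":[0,0,0],"gripper":0},{"slide":[0,0,0],"rot":[0,0,0],"gripper":0}]'

```text
clock: 8.95
tool_pos: [0.6147, 0.0244, 0.1456]
ee_rot: [0.59, 0.808, -0.0, 0.0]
ft_force: [-0.2, 0.0, -3.6]
finger_gap: 0.0278
```

```bash
python3 -c "
from h import *
st();plan([.6152,.0256,0.135],108,0,step=3.5)"
```

```text
t 8.95 p [0.6147 0.0244 0.1456] xyaw 107.72 zax [-0.    -0.001 -1.   ] F [-0.2  0.  -3.6] M [-0.14 -0.11 -0.05] gap 0.0278
from [0.6147 0.0244 0.1456] rv [-0.02  0.05 -0.28] n 1
{"slide":[0.10,0.08,1.06],"rot":[-0.0,0.1,-0.3],"gripper":0}
```

>>> send_rows --commands '[{"slide":[0.1,0.1,0.6],"rot":[0,0,-0.3],"gripper":0},{"slide":[0,0,0.5],"rot":[0,0,0],"gripper":0},{"slide":[0,0,0],"rot":[0,0,0],"gripper":0}]'

```text
clock: 9.25
tool_pos: [0.6155, 0.0257, 0.1339]
ee_rot: [0.587, 0.809, -0.0, 0.0]
ft_force: [-0.5, -0.2, -4.9]
finger_gap: 0.0281
```

```bash
python3 -c "
from h import *
st();plan([.6152,.0256,0.128],108,0,step=3.5)
p,_,_=snap('top','t6'); cv2.imwrite('pics/z13.png',cv2.resize(p[190:235,190:250],None,fx=12,fy=12,interpolation=2))
p,_,_=snap('side','s6'); cv2.imwrite('pics/z14.png',cv2.resize(p[210:310,210:330],None,fx=6,fy=6,interpolation=2))"
```

```text
t 9.25 p [0.6155 0.0257 0.1339] xyaw 108.05 zax [ 0.    -0.001 -1.   ] F [-0.5 -0.2 -4.9] M [-0.22 -0.13  0.03] gap 0.0281
from [0.6155 0.0257 0.1339] rv [0.   0.06 0.05] n 1
{"slide":[0.00,-0.03,0.59],"rot":[0.0,0.1,0.0],"gripper":0}
```

View pics/z13.png

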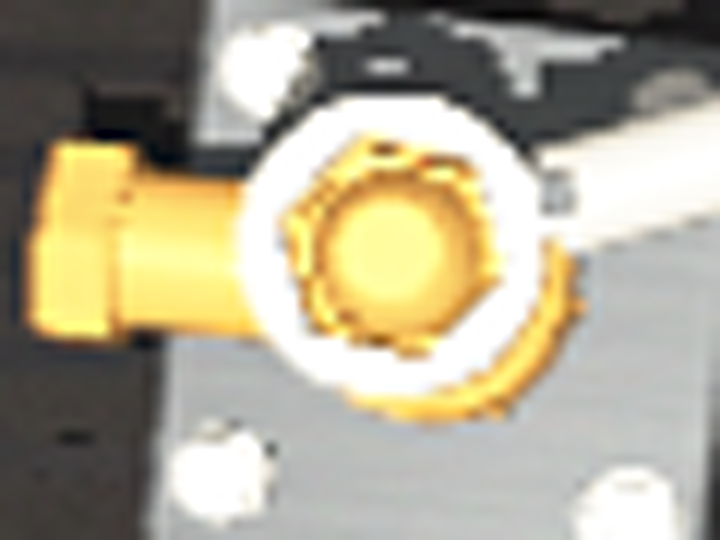

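View pics/z14.png

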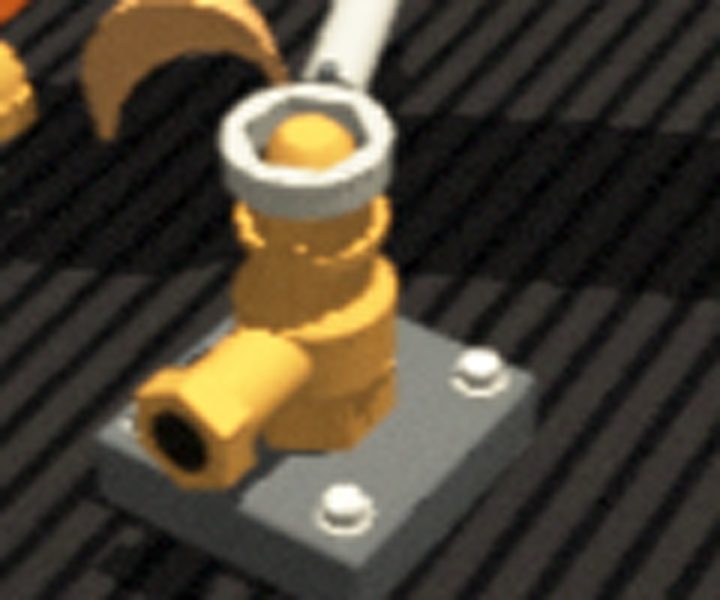

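>>> send_rows --commands '[{"slide":[0,0,0.6],"rot":[0,0,0],"gripper":0},{"slide":[0,0,0.4],"rot":[0,0,0],"gripper":0}]'

```text
clock: 9.55
tool_pos: [0.6161, 0.0259, 0.1248]
ee_rot: [0.587, 0.809, 0.0, 0.001]
ft_force: [-2.4, 0.8, -4.2]
finger_gap: 0.0277
```

```bash
python3 -c "
from h import *
st()"
```

```text
t 9.55 p [0.6161 0.0259 0.1248] xyaw 108.05 zax [ 0.002 -0.001 -1.   ] F [-2.4  0.8 -4.2] M [-0.13  0.25  0.26] gap 0.0277
```

>>> send_rows --commands '[{"slide":[0,-0.1,0.3],"rot":[0,0,0],"gripper":0},{"slide":[0,0,0.3],"rot":[0,0,0],"gripper":0}]'

```text
clock: 9.75
tool_pos: [0.615, 0.0255, 0.118]
ee_rot: [0.587, 0.809, 0.0, 0.001]
ft_force: [-0.3, 0.1, -4.6]
finger_gap: 0.0278
```

```bash
python3 -c "
from h import *
st()"
```

```text
t 9.75 p [0.615  0.0255 0.118 ] xyaw 108.05 zax [ 0.002 -0.001 -1.   ] F [-0.3  0.1 -4.6] M [-0.2  -0.12  0.01] gap 0.0278
```

Going on freely. A bit more, until it seats.

>>> send_rows --commands '[{"slide":[0,0,0.2],"rot":[0,0,0],"gripper":0},{"slide":[0,0,0.15],"rot":[0,0,0],"gripper":0}]'

```text
clock: 9.95
tool_pos: [0.6152, 0.0254, 0.1142]
ee_rot: [0.588, 0.809, 0.0, 0.001]
ft_force: [0.0, -1.0, -0.3]
finger_gap: 0.028
```

```bash
python3 -c "
from h import *
st()
p,_,_=snap('top','t7'); cv2.imwrite('pics/z15.png',cv2.resize(p[190:235,190:250],None,fx=12,fy=12,interpolation=2))
p,_,_=snap('side','s7'); cv2.imwrite('pics/z16.png',cv2.resize(p[210:310,210:330],None,fx=6,fy=6,interpolation=2))
st()"
```

```text
t 9.95 p [0.6152 0.0254 0.1142] xyaw 108.03 zax [ 0.002 -0.001 -1.   ] F [ 0.  -1.  -0.3] M [0.05 0.07 0.11] gap 0.028
t 10.05 p [0.6151 0.0254 0.1142] xyaw 108.03 zax [ 0.002 -0.001 -1.   ] F [ 0.2 -1.  -2.9] M [-0.01 -0.    0.03] gap 0.0278
```

View pics/z15.png

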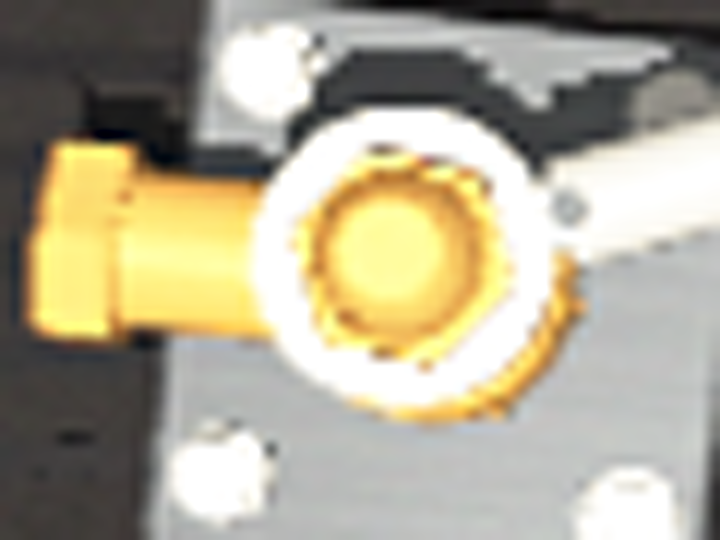

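View pics/z16.png

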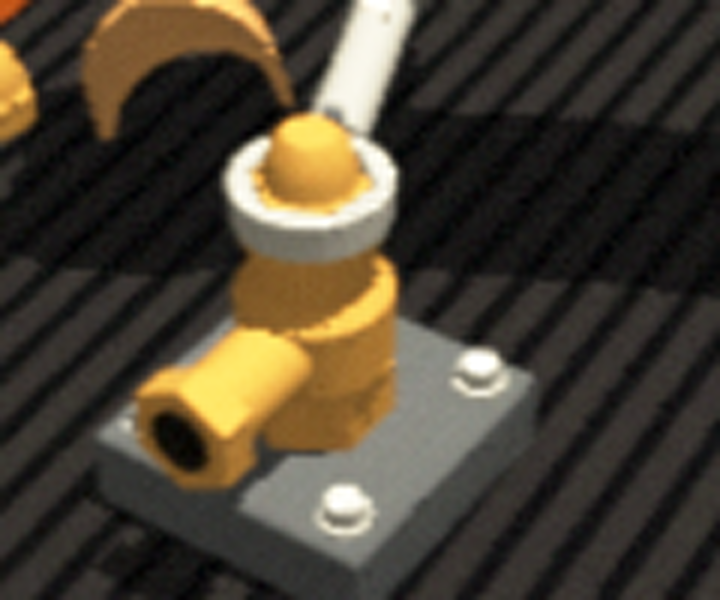

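```bash
cat > t.py <<'E'
from h import *
s=robot.state(); q=R.from_quat(s['ee_rot']).as_matrix(); x=q[:,0];y=q[:,1]; p=np.array(s['tool_pos']); F=np.array(s['ft_force']); yaw=np.degrees(np.arctan2(x[1],x[0]))
C=np.array([.5641,.1823]); r=p[:2]-C
print('t',s['clock'],'p',p.round(4),'yaw',yaw.round(2),'posang',(np.degrees(np.arctan2(r[1],r[0]))+180).round(2),'rad',np.hypot(*r).round(4),'Fy',(F@y).round(1),'Fx',(F@x).round(1),'Fz',F[2].round(1),'Mz',np.round(s['wrist_torque'][2],2),'M_at_cap',(np.array([r[0]*F[1]-r[1]*F[0]])[0]+s['wrist_torque'][2]).round(2),'z',q[:,2].round(3))
E
python3 t.py
```

```text
t 10.05 p [0.6151 0.0254 0.1142] yaw 108.03 posang 108.01 rad 0.165 Fy -0.1 Fx -1.0 Fz -2.9 Mz 0.03 M_at_cap 0.01 z [ 0.002 -0.001 -1.   ]
```

>>> send_rows --commands '[{"slide":[0,-0.58,0],"rot":[0,0,2],"gripper":0},{"slide":[0,-0.58,0],"rot":[0,0,2],"gripper":0}]'

```text
clock: 10.25
tool_pos: [0.6037, 0.0226, 0.1142]
ee_rot: [0.617, 0.787, 0.001, 0.001]
ft_force: [-0.7, 2.2, -2.8]
finger_gap: 0.028
```

```bash
python3 t.py
```

```text
t 10.25 p [0.6037 0.0226 0.1142] yaw 103.82 posang 103.93 rad 0.1646 Fy -0.2 Fx 2.3 Fz -2.8 Mz 0.2 M_at_cap 0.17 z [ 0.002  0.    -1.   ]
```

>>> send_rows --commands '[{"slide":[0.02,-0.58,0],"rot":[0,0,2],"gripper":0}]'

```text
clock: 10.35
tool_pos: [0.5976, 0.0214, 0.1143]
ee_rot: [0.632, 0.775, 0.001, 0.001]
ft_force: [2.6, -0.3, -3.2]
finger_gap: 0.0279
```

```bash
python3 t.py
```

```text
t 10.35 p [0.5976 0.0214 0.1143] yaw 101.63 posang 101.76 rad 0.1644 Fy 2.5 Fx -0.8 Fz -3.2 Mz 0.16 M_at_cap 0.58 z [ 0.003  0.    -1.   ]
```

>>> send_rows --commands '[{"slide":[0.02,-0.45,0],"rot":[0,0,1.5],"gripper":0}]'

```text
clock: 10.45
tool_pos: [0.593, 0.0205, 0.1146]
ee_rot: [0.643, 0.766, 0.001, 0.002]
ft_force: [3.7, 0.2, -4.2]
finger_gap: 0.0274
```

```bash
python3 t.py
```

```text
t 10.45 p [0.593  0.0205 0.1146] yaw 99.96 posang 100.13 rad 0.1644 Fy 3.7 Fx -0.4 Fz -4.2 Mz 0.27 M_at_cap 0.89 z [ 0.004  0.    -1.   ]
```

>>> send_rows --commands '[{"slide":[0.02,-0.45,0],"rot":[0,0,1.5],"gripper":0}]'

```text
clock: 10.55
tool_pos: [0.5885, 0.0197, 0.1149]
ee_rot: [0.654, 0.757, 0.002, 0.002]
ft_force: [6.0, 0.6, -4.7]
finger_gap: 0.0277
```

```bash
python3 t.py
```

```text
t 10.55 p [0.5885 0.0197 0.1149] yaw 98.31 posang 98.55 rad 0.1644 Fy 6.0 Fx -0.3 Fz -4.7 Mz 0.33 M_at_cap 1.32 z [ 0.005 -0.    -1.   ]
```

>>> send_rows --commands '[{"slide":[0.02,-0.35,0.05],"rot":[0,0,1.2],"gripper":0}]'

```text
clock: 10.65
tool_pos: [0.5849, 0.0192, 0.1146]
ee_rot: [0.663, 0.749, 0.002, 0.002]
ft_force: [5.2, -0.3, -3.7]
finger_gap: 0.0278
```

```bash
python3 t.py
```

```text
t 10.65 p [0.5849 0.0192 0.1146] yaw 96.99 posang 97.25 rad 0.1644 Fy 5.1 Fx -1.0 Fz -3.7 Mz 0.36 M_at_cap 1.2 z [ 0.006 -0.    -1.   ]
```

>>> send_rows --commands '[{"slide":[0.02,-0.35,0.05],"rot":[0,0,1.2],"gripper":0}]'

```text
clock: 10.75
tool_pos: [0.5813, 0.0187, 0.1143]
ee_rot: [0.671, 0.741, 0.002, 0.003]
ft_force: [3.5, -0.1, -3.0]
finger_gap: 0.0284
```

```bash
python3 t.py
```

```text
t 10.75 p [0.5813 0.0187 0.1143] yaw 95.67 posang 96.0 rad 0.1645 Fy 3.4 Fx -0.5 Fz -3.0 Mz 0.45 M_at_cap 1.02 z [ 0.007 -0.001 -1.   ]
```

>>> send_rows --commands '[{"slide":[0.01,-0.29,0.02],"rot":[0,0,1.0],"gripper":0}]'

```text
clock: 10.85
tool_pos: [0.5783, 0.0185, 0.1142]
ee_rot: [0.678, 0.735, 0.002, 0.003]
ft_force: [5.2, -1.8, -3.0]
finger_gap: 0.0278
```

```bash
python3 t.py
```

```text
t 10.85 p [0.5783 0.0185 0.1142] yaw 94.57 posang 94.95 rad 0.1644 Fy 5.0 Fx -2.2 Fz -3.0 Mz 0.48 M_at_cap 1.3 z [ 0.007 -0.001 -1.   ]
```

>>> send_rows --commands '[{"slide":[0.01,-0.29,0.02],"rot":[0,0,0.9],"gripper":0}]'

```text
clock: 10.95
tool_pos: [0.5755, 0.0183, 0.1142]
ee_rot: [0.685, 0.729, 0.002, 0.003]
ft_force: [5.7, -1.5, -2.2]
finger_gap: 0.0278
```

```bash
python3 t.py
```

```text
t 10.95 p [0.5755 0.0183 0.1142] yaw 93.59 posang 93.98 rad 0.1644 Fy 5.6 Fx -1.8 Fz -2.2 Mz 0.41 M_at_cap 1.34 z [ 0.008 -0.001 -1.   ]
```

>>> send_rows --commands '[{"slide":[0.01,-0.29,0.0],"rot":[0,0,0.9],"gripper":0}]'

```text
clock: 11.05
tool_pos: [0.5728, 0.0181, 0.1143]
ee_rot: [0.691, 0.723, 0.003, 0.003]
ft_force: [5.5, -0.9, -1.6]
finger_gap: 0.0278
```

```bash
python3 t.py
```

```text
t 11.05 p [0.5728 0.0181 0.1143] yaw 92.61 posang 93.05 rad 0.1644 Fy 5.5 Fx -1.2 Fz -1.6 Mz 0.51 M_at_cap 1.41 z [ 0.009 -0.001 -1.   ]
```

>>> send_rows --commands '[{"slide":[0.01,-0.29,0.0],"rot":[0,0,0.9],"gripper":0}]'

```text
clock: 11.15
tool_pos: [0.5701, 0.018, 0.1145]
ee_rot: [0.697, 0.717, 0.003, 0.004]
ft_force: [6.7, -0.9, -2.9]
finger_gap: 0.0276
```

```bash
python3 t.py
```

```text
t 11.15 p [0.5701 0.018  0.1145] yaw 91.64 posang 92.11 rad 0.1644 Fy 6.6 Fx -1.1 Fz -2.9 Mz 0.55 M_at_cap 1.64 z [ 0.01  -0.001 -1.   ]
```

>>> send_rows --commands '[{"slide":[0.01,-0.22,0.0],"rot":[0,0,0.6],"gripper":0}]'

```text
clock: 11.25
tool_pos: [0.5681, 0.0179, 0.1146]
ee_rot: [0.701, 0.713, 0.003, 0.004]
ft_force: [6.9, -0.9, -3.9]
finger_gap: 0.028
```

```bash
python3 t.py
```

```text
t 11.25 p [0.5681 0.0179 0.1146] yaw 90.96 posang 91.41 rad 0.1644 Fy 6.8 Fx -1.0 Fz -3.9 Mz 0.54 M_at_cap 1.67 z [ 0.011 -0.001 -1.   ]
```

>>> send_rows --commands '[{"slide":[0.01,-0.22,0.0],"rot":[0,0,0.6],"gripper":0}]'

```text
clock: 11.35
tool_pos: [0.5662, 0.0179, 0.1148]
ee_rot: [0.705, 0.709, 0.004, 0.004]
ft_force: [7.6, -2.5, -4.3]
finger_gap: 0.0279
```

```bash
python3 t.py
```

```text
t 11.35 p [0.5662 0.0179 0.1148] yaw 90.3 posang 90.75 rad 0.1644 Fy 7.5 Fx -2.5 Fz -4.3 Mz 0.51 M_at_cap 1.75 z [ 0.012 -0.001 -1.   ]
```

>>> send_rows --commands '[{"slide":[0.01,-0.22,0.04],"rot":[0,0,0.6],"gripper":0}]'

```text
clock: 11.45
tool_pos: [0.5644, 0.0178, 0.1146]
ee_rot: [0.709, 0.705, 0.004, 0.005]
ft_force: [8.2, -1.7, -4.0]
finger_gap: 0.0281
```

```bash
python3 t.py
```

```text
t 11.45 p [0.5644 0.0178 0.1146] yaw 89.64 posang 90.12 rad 0.1645 Fy 8.1 Fx -1.7 Fz -4.0 Mz 0.55 M_at_cap 1.89 z [ 0.013 -0.001 -1.   ]
```

>>> send_rows --commands '[{"slide":[0.01,-0.22,0.04],"rot":[0,0,0.6],"gripper":0}]'

```text
clock: 11.55
tool_pos: [0.5627, 0.0178, 0.1144]
ee_rot: [0.713, 0.701, 0.005, 0.005]
ft_force: [7.5, -1.8, -3.5]
finger_gap: 0.0277
```

```bash
python3 t.py
```

```text
t 11.55 p [0.5627 0.0178 0.1144] yaw 88.98 posang 89.53 rad 0.1645 Fy 7.5 Fx -1.6 Fz -3.5 Mz 0.54 M_at_cap 1.77 z [ 0.014 -0.001 -1.   ]
```

>>> send_rows --commands '[{"slide":[0.01,-0.22,0.02],"rot":[0,0,0.6],"gripper":0}]'

```text
clock: 11.65
tool_pos: [0.5609, 0.0178, 0.1144]
ee_rot: [0.717, 0.697, 0.005, 0.006]
ft_force: [5.4, -2.2, -2.0]
finger_gap: 0.0276
```

```bash
python3 t.py
```

```text
t 11.65 p [0.5609 0.0178 0.1144] yaw 88.32 posang 88.88 rad 0.1645 Fy 5.5 Fx -2.0 Fz -2.0 Mz 0.57 M_at_cap 1.48 z [ 0.015 -0.001 -1.   ]
```

>>> send_rows --commands '[{"slide":[0.01,-0.22,0.02],"rot":[0,0,0.6],"gripper":0}]'

```text
clock: 11.75
tool_pos: [0.5592, 0.0178, 0.1144]
ee_rot: [0.721, 0.692, 0.006, 0.006]
ft_force: [7.8, -2.5, -2.4]
finger_gap: 0.0279
```

```bash
python3 t.py
```

```text
t 11.75 p [0.5592 0.0178 0.1144] yaw 87.66 posang 88.28 rad 0.1645 Fy 7.9 Fx -2.1 Fz -2.4 Mz 0.69 M_at_cap 1.99 z [ 0.017 -0.001 -1.   ]
```

```bash
python3 t.py; python3 - <<'E'
from h import *
p,_,_=snap('top','t8'); cv2.imwrite('pics/z17.png',cv2.resize(p[190:235,190:250],None,fx=12,fy=12,interpolation=2))
E
python3 t.py; python3 - <<'E'
from h import *
p,_,_=snap('wrist','w8'); 
E
python3 t.py
```

```text
t 11.75 p [0.5592 0.0178 0.1144] yaw 87.66 posang 88.28 rad 0.1645 Fy 7.9 Fx -2.1 Fz -2.4 Mz 0.69 M_at_cap 1.99 z [ 0.017 -0.001 -1.   ]
t 11.8 p [0.5589 0.0179 0.1144] yaw 87.62 posang 88.19 rad 0.1645 Fy 7.7 Fx -1.8 Fz -2.3 Mz 0.57 M_at_cap 1.84 z [ 0.017 -0.001 -1.   ]
t 11.85 p [0.5591 0.0179 0.1144] yaw 87.67 posang 88.24 rad 0.1645 Fy 6.5 Fx -1.9 Fz -3.2 Mz 0.61 M_at_cap 1.69 z [ 0.017 -0.001 -1.   ]
```

View pics/z17.png

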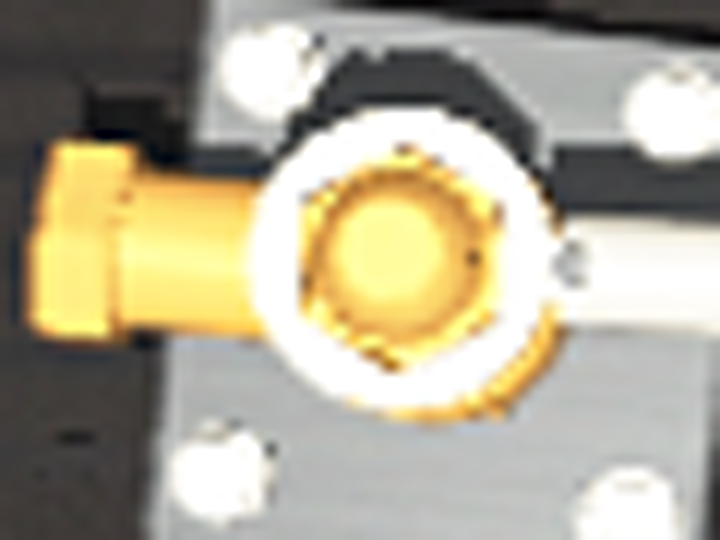

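View pics/w8.png

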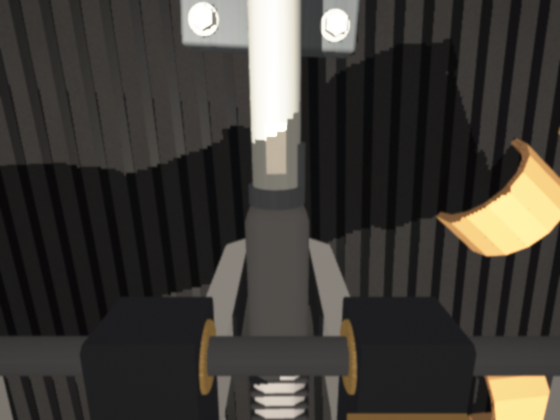

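```bash
python3 - <<'E'
from h import *
from scipy.ndimage import map_coordinates
for tag,yaw in [('t6',108.05),('t7',108.03),('t8',88.2)]:
    p=np.load(f'pics/{tag}.npz')['p'].astype(float)
    a=np.radians(yaw); C=np.array([.5641,.1823])if tag!='t6' else np.array([.5641,.1823])
    z=.126 if tag!='t6' else .144
    # refine centre: use white mask centroid of outer ring?
    K=p[:,:,0]
    best=None
    th=np.radians(np.arange(0,360,2))
    for dx in np.arange(-.003,.0031,.0005):
      for dy in np.arange(-.003,.0031,.0005):
        rs=np.arange(.012,.026,.0004); 
        X=C[0]+dx+rs[:,None]*np.cos(th); Y=C[1]+dy+rs[:,None]*np.sin(th)
        Pw=np.stack([X.ravel(),Y.ravel(),np.full(X.size,z)],1)
        Km,W=T('top',tag); c=(Pw-W[:3,3])@W[:3,:3]; u=Km[0,2]+Km[0,0]*c[:,0]/-c[:,2]; v=Km[1,2]-Km[1,1]*c[:,1]/-c[:,2]
        I=map_coordinates(K,[v,u],order=1).reshape(X.shape)
        tot=(np.clip(I,100,230)-100).sum(0)/130*.4 # mm of white 12..26
        # model: ring symmetric -> 6th harmonic; minimise 1st,2nd
        c1=abs((tot*np.exp(-1j*th)).mean()); 
        if best is None or c1<best[0]: best=(c1,dx,dy,tot)
    tot=best[3]; m=np.abs((th-np.radians(yaw+180)+np.pi)%(2*np.pi)-np.pi)>np.radians(40)
    # LSQ harmonics on masked
    A=np.stack([f(k*th[m]) for k in (1,2,6) for f in (np.cos,np.sin)]+[np.ones(m.sum())],1); s=np.linalg.lstsq(A,tot[m],rcond=None)[0]
    ph=np.degrees(np.arctan2(s[5],s[4]))/6; print(tag,best[:3],'6th amp',np.hypot(s[4],s[5]).round(2),'phase',ph.round(2),'mod60; yaw mod60',yaw%60, 'diff',((yaw-ph+30)%60-30).round(2))
E
```

```text
t6 (np.float64(0.07008981146272504), np.float64(0.0015000000000000005), np.float64(-0.0005)) 6th amp 0.73 phase -14.57 mod60; yaw mod60 48.05 diff 2.62
t7 (np.float64(0.0882723104846307), np.float64(0.0015000000000000005), np.float64(-0.0005)) 6th amp 0.56 phase -15.24 mod60; yaw mod60 48.03 diff 3.27
t8 (np.float64(0.06352756719052795), np.float64(0.001), np.float64(0.0)) 6th amp 0.89 phase 24.99 mod60; yaw mod60 28.200000000000003 diff 3.21
```

>>> send_rows --commands '[{"slide":[0,-0.2,0.01],"rot":[0,0,0.5],"gripper":0}]'

```text
clock: 11.95
tool_pos: [0.5577, 0.0179, 0.1146]
ee_rot: [0.725, 0.689, 0.006, 0.007]
ft_force: [7.8, -0.9, -2.4]
finger_gap: 0.0277
```

```bash
python3 t.py
```

```text
t 11.95 p [0.5577 0.0179 0.1146] yaw 87.13 posang 87.78 rad 0.1645 Fy 7.8 Fx -0.5 Fz -2.4 Mz 0.64 M_at_cap 1.92 z [ 0.018 -0.001 -1.   ]
```

>>> send_rows --commands '[{"slide":[0,-0.2,0.01],"rot":[0,0,0.5],"gripper":0}]'

```text
clock: 12.05
tool_pos: [0.5562, 0.0179, 0.1147]
ee_rot: [0.728, 0.686, 0.007, 0.007]
ft_force: [6.2, -1.6, -3.8]
finger_gap: 0.0273
```

```bash
python3 t.py
```

```text
t 12.05 p [0.5562 0.0179 0.1147] yaw 86.59 posang 87.26 rad 0.1645 Fy 6.2 Fx -1.2 Fz -3.8 Mz 0.64 M_at_cap 1.67 z [ 0.02  -0.001 -1.   ]
```

```bash
python3 - <<'E'
from h import *
p,_,_=snap('top','t9'); cv2.imwrite('pics/z18.png',cv2.resize(p[185:240,190:310],None,fx=6.5,fy=6.5,interpolation=2))
E
python3 t.py
python3 - <<'E'
from h import *
p,_,_=snap('wrist','w9')
for tag in ('w4','w8','w9'):
    g=np.load(f'pics/{tag}.npz')['p'].astype(float).sum(2)
    for r0,r1 in [(215,232),(5,45),(80,120)]:
        gr=np.abs(np.diff(g[r0:r1],axis=1)); print(tag,(r0,r1),'L',(240+np.argmax(gr[:,240:262].mean(0))),'R',(290+np.argmax(gr[:,290:318].mean(0))))
E
python3 t.py
```

```text
t 12.1 p [0.5559 0.018  0.1147] yaw 86.56 posang 87.15 rad 0.1645 Fy 7.1 Fx -0.6 Fz -3.4 Mz 0.57 M_at_cap 1.74 z [ 0.019 -0.001 -1.   ]
w4 (215, 232) L 243 R 308
w4 (5, 45) L 250 R 303
w4 (80, 120) L 240 R 302
w8 (215, 232) L 244 R 308
w8 (5, 45) L 247 R 300
w8 (80, 120) L 249 R 300
w9 (215, 232) L 244 R 308
w9 (5, 45) L 248 R 300
w9 (80, 120) L 249 R 300
t 12.15 p [0.556  0.018  0.1147] yaw 86.59 posang 87.17 rad 0.1645 Fy 6.2 Fx -1.0 Fz -4.3 Mz 0.56 M_at_cap 1.59 z [ 0.019 -0.001 -1.   ]
```

View pics/z18.png

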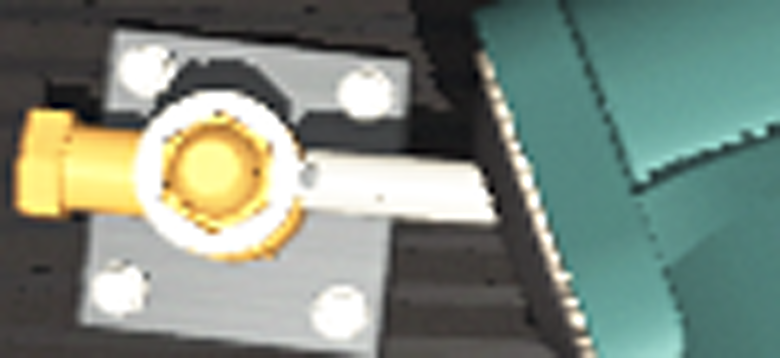

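```bash
cat > ringang.py <<'E'
from h import *
from scipy.ndimage import map_coordinates
import sys
def ang(tag,yaw,z=.126,zt=.1295):
    p=np.load(f'pics/{tag}.npz')['p'].astype(float)
    Km,W=T('top',tag)
    def samp(ch,X,Y,z):
        Pw=np.stack([X.ravel(),Y.ravel(),np.full(X.size,z)],1); c=(Pw-W[:3,3])@W[:3,:3]; u=Km[0,2]+Km[0,0]*c[:,0]/-c[:,2]; v=Km[1,2]-Km[1,1]*c[:,1]/-c[:,2]
        return map_coordinates(p[:,:,ch],[v,u],order=1).reshape(X.shape)
    th=np.radians(np.arange(0,360,2)); C=np.array([.5641,.1823])
    # centre from outer+inner edges
    out=[]
    for lo in (90,110,130):
      best=None
      for dx in np.arange(-.002,.0041,.0005):
        for dy in np.arange(-.003,.0031,.0005):
          rs=np.arange(.012,.0235,.0003); I=samp(0,C[0]+dx+rs[:,None]*np.cos(th),C[1]+dy+rs[:,None]*np.sin(th),z)
          tot=(np.clip(I,lo,230)-lo).sum(0)/(230-lo)*.3
          A=np.stack([f(k*th) for k in (1,2,3,6) for f in (np.cos,np.sin)]+[np.ones(len(th))],1); s=np.linalg.lstsq(A,tot,rcond=None)[0]
          c1=np.hypot(s[0],s[1])
          if best is None or c1<best[0]: best=(c1,dx,dy,s)
      s=best[3]; ph=np.degrees(np.arctan2(s[7],s[6]))/6
      out.append((np.hypot(s[6],s[7]).round(2),round(ph%60,2)))
    # tube direction: width centroid across at r=40..90 from centre toward handle
    a=np.radians(yaw); d=-np.array([np.cos(a),np.sin(a)]); n=np.array([-d[1],d[0]])
    rs=np.arange(.042,.075,.002) ; ws=np.arange(-.02,.02,.0005); cs=[]
    for r in rs:
        I=samp(0,(C+[0.0015,0]+r*d)[0]+ws*n[0],(C+r*d)[1]+ws*n[1],zt)
        g=np.abs(np.diff(I)); 
        m=np.clip(I-190,0,None); cs.append((m*ws).sum()/max(m.sum(),1))
    k=np.polyfit(rs,cs,1); 
    return out,'tube yaw',round(yaw+np.degrees(np.arctan(k[0])),2),np.round(np.array(cs)*1e3,1)
for t,y in [('t7',108.03),('t8',88.2),('t9',87.17)]+([(sys.argv[1],float(sys.argv[2]))] if len(sys.argv)>1 else []): print(t,*ang(t,y))
E
python3 ringang.py
```

```text
t7 [(np.float64(0.63), np.float64(45.59)), (np.float64(0.73), np.float64(45.77)), (np.float64(0.85), np.float64(46.19))] tube yaw 108.69 [-2.4 -2.1 -2.1 -2.2 -2.3 -2.2 -2.4 -2.4 -2.2 -2.  -2.1 -2.1 -2.  -1.9
 -2.  -2.  -1.9]
t8 [(np.float64(0.92), np.float64(25.25)), (np.float64(1.03), np.float64(25.64)), (np.float64(1.1), np.float64(26.06))] tube yaw 88.64 [-1.8 -1.8 -1.8 -1.8 -1.8 -1.8 -2.  -2.2 -2.  -1.9 -1.7 -1.7 -1.7 -1.7
 -1.6 -1.6 -1.5]
t9 [(np.float64(0.9), np.float64(24.75)), (np.float64(1.02), np.float64(25.02)), (np.float64(1.11), np.float64(25.36))] tube yaw 88.1 [-1.7 -1.8 -2.  -2.1 -1.8 -1.8 -1.8 -1.7 -1.7 -1.5 -1.4 -1.4 -1.4 -1.4
 -1.4 -1.4 -1.6]
```

```bash
python3 - <<'E'
from h import *
f=lambda a,b:atz('top','t8',190+a/12-.5,190+b/12-.5,.035)[:2]
TL,TR,BL,BR=f(268,72),f(672,110),f(218,472),f(628,515)
print(TL,TR,BL,BR,'c',(TL+TR+BL+BR)/4)
for a,b in [(TL,TR),(BL,BR)]: d=a-b; print('yaw',np.degrees(np.arctan2(-d[0],d[1])),np.hypot(*d))
for a,b in [(TL,BL),(TR,BR)]: d=a-b; print('yaw',np.degrees(np.arctan2(d[1],d[0])),np.hypot(*d))
E
```

```text
[0.6076383  0.21931177] [0.60259831 0.13983999] [0.52888455 0.22588683] [0.5229326  0.14560392] c [0.56551344 0.18266063]
yaw -3.6287652437286897 0.07963142760266452
yaw -4.239986890503515 0.08050323243558485
yaw -4.772490097586372 0.07902775104295946
yaw -4.138221174064358 0.07987394239363738
```

>>> send_rows --commands '[{"slide":[0,-0.2,0.02],"rot":[0,0,0.5],"gripper":0}]'

```text
clock: 12.25
tool_pos: [0.5544, 0.0181, 0.1146]
ee_rot: [0.731, 0.682, 0.007, 0.007]
ft_force: [5.6, -1.0, -2.8]
finger_gap: 0.028
```

```bash
python3 t.py
```

```text
t 12.25 p [0.5544 0.0181 0.1146] yaw 86.06 posang 86.63 rad 0.1645 Fy 5.6 Fx -0.6 Fz -2.8 Mz 0.46 M_at_cap 1.38 z [ 0.02  -0.001 -1.   ]
```

>>> send_rows --commands '[{"slide":[0,-0.2,0.02],"rot":[0,0,0.5],"gripper":0}]'

```text
clock: 12.35
tool_pos: [0.5525, 0.0182, 0.1144]
ee_rot: [0.734, 0.679, 0.007, 0.007]
ft_force: [5.4, -1.5, -2.8]
finger_gap: 0.0279
```

```bash
python3 t.py
```

```text
t 12.35 p [0.5525 0.0182 0.1144] yaw 85.49 posang 85.97 rad 0.1645 Fy 5.4 Fx -1.1 Fz -2.8 Mz 0.2 M_at_cap 1.1 z [ 0.021 -0.001 -1.   ]
```

>>> send_rows --commands '[{"slide":[0,-0.2,0.02],"rot":[0,0,0.5],"gripper":0}]'

```text
clock: 12.45
tool_pos: [0.5506, 0.0184, 0.1143]
ee_rot: [0.738, 0.675, 0.008, 0.008]
ft_force: [5.2, -0.4, -2.1]
finger_gap: 0.0276
```

```bash
python3 t.py; python3 -c "
from h import *
p,_,_=snap('top','t10')"; python3 t.py; python3 ringang.py t10 85.4;python3 -c "
from h import *
snap('wrist','w10')
g=np.load(f'pics/w10.npz')['p'].astype(float).sum(2)
for r0,r1 in [(215,232),(5,45),(80,120)]:
        gr=np.abs(np.diff(g[r0:r1],axis=1)); print((r0,r1),'L',(240+np.argmax(gr[:,240:262].mean(0))),'R',(290+np.argmax(gr[:,290:318].mean(0))))
"; python3 t.py
```

```text
t 12.45 p [0.5506 0.0184 0.1143] yaw 84.91 posang 85.3 rad 0.1645 Fy 5.1 Fx 0.1 Fz -2.1 Mz -0.07 M_at_cap 0.78 z [ 0.021 -0.001 -1.   ]
t 12.5 p [0.5504 0.0184 0.1143] yaw 84.87 posang 85.21 rad 0.1645 Fy 5.7 Fx -0.6 Fz -2.4 Mz -0.16 M_at_cap 0.79 z [ 0.021 -0.001 -1.   ]
t7 [(np.float64(0.63), np.float64(45.59)), (np.float64(0.73), np.float64(45.77)), (np.float64(0.85), np.float64(46.19))] tube yaw 108.69 [-2.4 -2.1 -2.1 -2.2 -2.3 -2.2 -2.4 -2.4 -2.2 -2.  -2.1 -2.1 -2.  -1.9
 -2.  -2.  -1.9]
t8 [(np.float64(0.92), np.float64(25.25)), (np.float64(1.03), np.float64(25.64)), (np.float64(1.1), np.float64(26.06))] tube yaw 88.64 [-1.8 -1.8 -1.8 -1.8 -1.8 -1.8 -2.  -2.2 -2.  -1.9 -1.7 -1.7 -1.7 -1.7
 -1.6 -1.6 -1.5]
t9 [(np.float64(0.9), np.float64(24.75)), (np.float64(1.02), np.float64(25.02)), (np.float64(1.11), np.float64(25.36))] tube yaw 88.1 [-1.7 -1.8 -2.  -2.1 -1.8 -1.8 -1.8 -1.7 -1.7 -1.5 -1.4 -1.4 -1.4 -1.4
 -1.4 -1.4 -1.6]
t10 [(np.float64(0.91), np.float64(25.05)), (np.float64(1.03), np.float64(25.36)), (np.float64(1.12), np.float64(25.69))] tube yaw 85.69 [-1.  -1.  -0.9 -1.  -0.9 -0.8 -1.  -1.2 -0.9 -1.  -1.  -0.9 -0.9 -0.9
 -0.8 -0.8 -0.8]
(215, 232) L 245 R 309
(5, 45) L 251 R 303
(80, 120) L 252 R 302
t 12.55 p [0.5506 0.0184 0.1144] yaw 84.92 posang 85.29 rad 0.1645 Fy 5.8 Fx 0.3 Fz -2.9 Mz -0.11 M_at_cap 0.85 z [ 0.021 -0.001 -1.   ]
```

>>> send_rows --commands '[{"slide":[0,0.4,0],"rot":[0,0,-1.5],"gripper":0},{"slide":[0,0.55,0],"rot":[0,0,-2],"gripper":0},{"slide":[0,0.55,0],"rot":[0,0,-2],"gripper":0}]'

```text
clock: 12.85
tool_pos: [0.5658, 0.0178, 0.1148]
ee_rot: [0.703, 0.711, 0.007, 0.008]
ft_force: [0.4, 0.7, -5.2]
finger_gap: 0.0281
```

```bash
python3 t.py
```

```text
t 12.85 p [0.5658 0.0178 0.1148] yaw 90.68 posang 90.59 rad 0.1645 Fy 0.3 Fx 0.7 Fz -5.2 Mz -0.0 M_at_cap 0.07 z [ 0.021 -0.001 -1.   ]
```

>>> send_rows --commands '[{"slide":[0,0.55,0],"rot":[0,0,-2],"gripper":0}]'

```text
clock: 12.95
tool_pos: [0.5712, 0.018, 0.1147]
ee_rot: [0.69, 0.724, 0.007, 0.007]
ft_force: [0.8, 0.6, -3.0]
finger_gap: 0.0279
```

```bash
python3 t.py
```

```text
t 12.95 p [0.5712 0.018  0.1147] yaw 92.79 posang 92.47 rad 0.1645 Fy 0.8 Fx 0.6 Fz -3.0 Mz -0.18 M_at_cap -0.04 z [ 0.02  -0.001 -1.   ]
```

>>> send_rows --commands '[{"slide":[0,0.5,0],"rot":[0.6,0,-1.7],"gripper":0},{"slide":[0,0,-0.3],"rot":[0.5,0,0],"gripper":0}]'

```text
clock: 13.15
tool_pos: [0.5761, 0.0183, 0.1172]
ee_rot: [0.678, 0.735, -0.001, -0.0]
ft_force: [1.1, -0.1, -5.7]
finger_gap: 0.0282
```

```bash
python3 t.py
```

```text
t 13.15 p [0.5761 0.0183 0.1172] yaw 94.65 posang 94.18 rad 0.1644 Fy 1.1 Fx -0.2 Fz -5.7 Mz -0.33 M_at_cap -0.15 z [-0.002 -0.002 -1.   ]
```

>>> send_rows --commands '[{"slide":[0,0,-0.4],"rot":[0,0,0.4],"gripper":0},{"slide":[0,0,-0.5],"rot":[0,0,0],"gripper":0}]'

```text
clock: 13.35
tool_pos: [0.5753, 0.0183, 0.1261]
ee_rot: [0.681, 0.732, -0.002, -0.001]
ft_force: [-0.8, -0.2, -4.7]
finger_gap: 0.0279
```

```bash
python3 t.py
```

```text
t 13.35 p [0.5753 0.0183 0.1261] yaw 94.18 posang 93.91 rad 0.1643 Fy -0.8 Fx -0.2 Fz -4.7 Mz -0.05 M_at_cap -0.19 z [-0.005 -0.002 -1.   ]
```

>>> send_rows --commands '[{"slide":[0,0,-0.7],"rot":[0,0,0],"gripper":0},{"slide":[0,0,-1.5],"rot":[0,0,0],"gripper":0},{"slide":[0,0,-2],"rot":[0,0,0],"gripper":0},{"slide":[0,0,-2.5],"rot":[0,0,0],"gripper":0},{"slide":[0,0,0],"rot":[0,0,0],"gripper":0}]'

```text
clock: 13.85
tool_pos: [0.5747, 0.0189, 0.1997]
ee_rot: [0.681, 0.733, -0.003, -0.001]
ft_force: [1.0, -0.1, -5.4]
finger_gap: 0.0278
```

```bash
python3 t.py; python3 -c "
from h import *
p,_,_=snap('side','s11'); cv2.imwrite('pics/z19.png',cv2.resize(p[170:310,190:420],None,fx=3.4,fy=3.4,interpolation=2))
snap('wrist','w11')
plan([.4791,-.2692,.20],98.19,0,step=4)"
```

```text
t 13.85 p [0.5747 0.0189 0.1997] yaw 94.19 posang 93.73 rad 0.1637 Fy 1.0 Fx -0.2 Fz -5.4 Mz 0.03 M_at_cap 0.2 z [-0.005 -0.002 -1.   ]
from [0.5734 0.0184 0.1965] rv [-0.51  0.09 -4.02] n 8
{"slide":[-3.50,-1.44,-0.02],"rot":[-0.1,0.0,-0.5],"gripper":0}
{"slide":[-3.49,-1.47,-0.03],"rot":[-0.1,0.0,-0.5],"gripper":0}
{"slide":[-3.47,-1.50,-0.03],"rot":[-0.1,0.0,-0.5],"gripper":0}
{"slide":[-3.46,-1.53,-0.03],"rot":[-0.1,0.0,-0.5],"gripper":0}
{"slide":[-3.45,-1.56,-0.03],"rot":[-0.1,0.0,-0.5],"gripper":0}
{"slide":[-3.43,-1.59,-0.04],"rot":[-0.1,0.0,-0.5],"gripper":0}
{"slide":[-3.42,-1.62,-0.04],"rot":[-0.1,0.0,-0.5],"gripper":0}
{"slide":[-3.41,-1.65,-0.04],"rot":[-0.1,0.0,-0.5],"gripper":0}
```

View pics/z19.png

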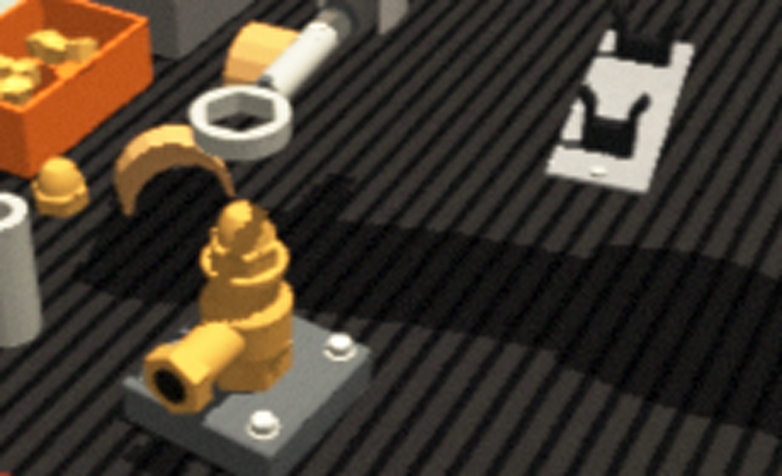

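View pics/w11.png

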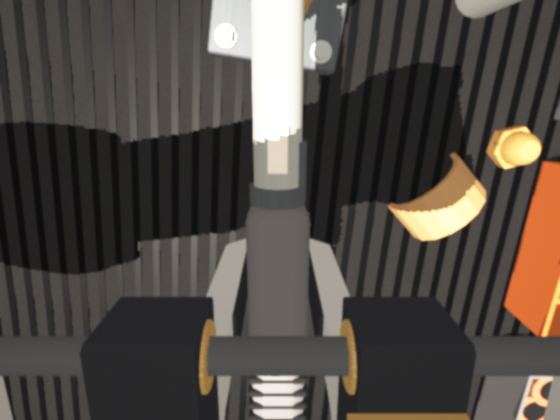

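>>> send_rows --commands '[{"slide":[-3.5,-1.4,0],"rot":[-0.1,0,-0.5],"gripper":0},{"slide":[-3.5,-1.5,0],"rot":[-0.1,0,-0.5],"gripper":0},{"slide":[-3.5,-1.5,0],"rot":[-0.1,0,-0.5],"gripper":0},{"slide":[-3.5,-1.5,0],"rot":[-0.1,0,-0.5],"gripper":0},{"slide":[-3.5,-1.6,0],"rot":[-0.1,0,-0.5],"gripper":0}]'

```text
clock: 14.45
tool_pos: [0.5112, -0.1625, 0.1918]
ee_rot: [0.66, 0.751, -0.001, -0.003]
ft_force: [1.2, 0.4, -5.0]
finger_gap: 0.0277
```

```bash
python3 -c "
from h import *
st();plan([.4791,-.2692,.16],98.19,0,step=4)"
```

```text
t 14.45 p [ 0.5112 -0.1625  0.1918] xyaw 97.33 zax [-0.006  0.002 -1.   ] F [ 1.2  0.4 -5. ] M [-0.22 -0.21  0.01] gap 0.0277
from [ 0.5112 -0.1625  0.1918] rv [-0.3  -0.17 -0.86] n 3
{"slide":[-3.40,-1.51,1.06],"rot":[-0.1,-0.1,-0.3],"gripper":0}
{"slide":[-3.39,-1.53,1.06],"rot":[-0.1,-0.1,-0.3],"gripper":0}
{"slide":[-3.38,-1.55,1.06],"rot":[-0.1,-0.1,-0.3],"gripper":0}
```

>>> send_rows --commands '[{"slide":[-3.4,-1.5,0.8],"rot":[-0.1,-0.1,-0.3],"gripper":0},{"slide":[-3.4,-1.5,0.8],"rot":[-0.1,-0.1,-0.3],"gripper":0},{"slide":[-2.7,-1.2,0.8],"rot":[-0.1,0,-0.3],"gripper":0},{"slide":[0,0,0],"rot":[0,0,0],"gripper":0}]'

```text
clock: 14.85
tool_pos: [0.4752, -0.2709, 0.1624]
ee_rot: [0.657, 0.754, -0.002, -0.002]
ft_force: [0.5, 1.1, -4.4]
finger_gap: 0.0279
```

```bash
python3 -c "
from h import *
st();plan([.4791,-.2692,.12],98.19,0,step=4)"
```

```text
t 14.85 p [ 0.4752 -0.2709  0.1624] xyaw 97.88 zax [-0.006  0.    -1.   ] F [ 0.5  1.1 -4.4] M [-0.12 -0.17  0.  ] gap 0.0279
from [ 0.4752 -0.2709  0.1624] rv [-0.32 -0.06 -0.31] n 2
{"slide":[0.05,0.21,2.12],"rot":[-0.2,-0.0,-0.2],"gripper":0}
{"slide":[0.06,0.21,2.12],"rot":[-0.2,-0.0,-0.2],"gripper":0}
```

>>> send_rows --commands '[{"slide":[0,0.2,2.1],"rot":[-0.2,0,-0.2],"gripper":0},{"slide":[0,0.2,2.1],"rot":[-0.1,0,-0.1],"gripper":0},{"slide":[0,0,0],"rot":[0,0,0],"gripper":0}]'

```text
clock: 15.15
tool_pos: [0.4773, -0.27, 0.1167]
ee_rot: [0.656, 0.755, 0.0, -0.002]
ft_force: [-1.5, -0.7, -5.6]
finger_gap: 0.0279
```

```bash
python3 -c "
from h import *
st();plan([.4791,-.2692,.075],98.19,0,step=4)
snap('wrist','w12')"
```

```text
t 15.15 p [ 0.4773 -0.27    0.1167] xyaw 98.06 zax [-0.003  0.003 -1.   ] F [-1.5 -0.7 -5.6] M [-0.19 -0.12  0.06] gap 0.0279
from [ 0.4773 -0.27    0.1167] rv [-0.16 -0.21 -0.13] n 2
{"slide":[0.02,0.10,2.09],"rot":[-0.1,-0.1,-0.1],"gripper":0}
{"slide":[0.02,0.10,2.09],"rot":[-0.1,-0.1,-0.1],"gripper":0}
```

View pics/w12.png

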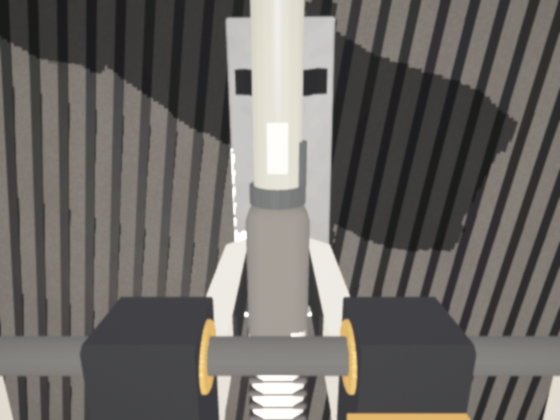

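>>> send_rows --commands '[{"slide":[0,0.1,2.1],"rot":[-0.1,-0.1,-0.1],"gripper":0},{"slide":[0,0.1,1.8],"rot":[0,0,0],"gripper":0},{"slide":[0,0,0],"rot":[0,0,0],"gripper":0}]'

```text
clock: 15.5
tool_pos: [0.481, -0.2691, 0.0804]
ee_rot: [0.655, 0.756, 0.0, 0.0]
ft_force: [-0.4, 0.2, -4.6]
finger_gap: 0.0278
```

```bash
python3 -c "
from h import *
st();plan([.4791,-.2692,.055],98.19,0,step=4)"
```

```text
t 15.5 p [ 0.481  -0.2691  0.0804] xyaw 98.23 zax [ 0.001  0.    -1.   ] F [-0.4  0.2 -4.6] M [-0.16 -0.1   0.04] gap 0.0278
from [ 0.481  -0.2691  0.0804] rv [0.08 0.01 0.04] n 1
{"slide":[0.02,-0.19,2.54],"rot":[0.1,0.0,0.0],"gripper":0}
```

>>> send_rows --commands '[{"slide":[0,-0.2,0.7],"rot":[0,0,0],"gripper":0},{"slide":[0,0,0.6],"rot":[0,0,0],"gripper":0},{"slide":[0,0,0],"rot":[0,0,0],"gripper":0}]'

```text
clock: 15.8
tool_pos: [0.48, -0.2695, 0.0692]
ee_rot: [0.654, 0.756, 0.001, 0.002]
ft_force: [0.1, 0.1, -4.2]
finger_gap: 0.0282
```

```bash
python3 -c "
from h import *
st();plan([.4791,-.2692,.045],98.19,0,step=4)"
```

```text
t 15.8 p [ 0.48   -0.2695  0.0692] xyaw 98.26 zax [ 0.003 -0.001 -1.   ] F [ 0.1  0.1 -4.2] M [-0.22 -0.15  0.02] gap 0.0282
from [ 0.48   -0.2695  0.0692] rv [0.19 0.1  0.07] n 1
{"slide":[0.05,-0.09,2.42],"rot":[0.2,0.1,0.1],"gripper":0}
```

>>> send_rows --commands '[{"slide":[0,-0.1,0.8],"rot":[0.2,0,0],"gripper":0},{"slide":[0,0,0.7],"rot":[0,0,0],"gripper":0},{"slide":[0,0,0.6],"rot":[0,0,0],"gripper":0}]'

```text
clock: 16.1
tool_pos: [0.4797, -0.2704, 0.0484]
ee_rot: [0.654, 0.756, -0.001, 0.002]
ft_force: [0.2, -0.0, -4.9]
finger_gap: 0.0278
```

```bash
python3 -c "
from h import *
st();plan([.4791,-.2692,.0366],98.19,0,step=4)"
```

```text
t 16.1 p [ 0.4797 -0.2704  0.0484] xyaw 98.24 zax [ 0.002 -0.003 -1.   ] F [ 0.2 -0.  -4.9] M [-0.21 -0.11 -0.07] gap 0.0278
from [ 0.4797 -0.2704  0.0484] rv [0.07 0.21 0.05] n 1
{"slide":[0.13,-0.04,1.17],"rot":[0.1,0.2,0.0],"gripper":0}
```

>>> send_rows --commands '[{"slide":[0.1,0,0.5],"rot":[0,0.2,0],"gripper":0},{"slide":[0,0,0.4],"rot":[0,0,0],"gripper":0},{"slide":[0,0,0.2],"rot":[0,0,0],"gripper":0}]'

```text
clock: 16.4
tool_pos: [0.4794, -0.2692, 0.0363]
ee_rot: [0.654, 0.756, 0.0, -0.0]
ft_force: [-15.0, 5.7, 43.7]
finger_gap: 0.028
```

```bash
python3 -c "
from h import *
st()"
```

```text
t 16.4 p [ 0.4794 -0.2692  0.0363] xyaw 98.24 zax [ 0.     0.001 -1.   ] F [-15.    5.7  43.7] M [0.96 3.66 0.06] gap 0.028
```

>>> send_rows --commands '[{"slide":[0,0,-0.08],"rot":[0,0,0],"gripper":0}]'

```text
clock: 16.5
tool_pos: [0.4794, -0.2692, 0.0371]
ee_rot: [0.654, 0.756, 0.0, -0.0]
ft_force: [0.8, -0.4, -4.4]
finger_gap: 0.0276
```

```bash
python3 -c "
from h import *
st()
snap('wrist','w13')
p,_,_=snap('side','s13'); cv2.imwrite('pics/z20.png',cv2.resize(p[130:250,330:430],None,fx=5,fy=5,interpolation=2));st()"
```

```text
t 16.5 p [ 0.4794 -0.2692  0.0371] xyaw 98.25 zax [-0.  0. -1.] F [ 0.8 -0.4 -4.4] M [-0.16 -0.17  0.03] gap 0.0276
t 16.6 p [ 0.4795 -0.2692  0.0371] xyaw 98.24 zax [ 0.  0. -1.] F [ 0.2 -0.6 -5.1] M [-0.17 -0.11  0.02] gap 0.0279
```

View pics/w13.png

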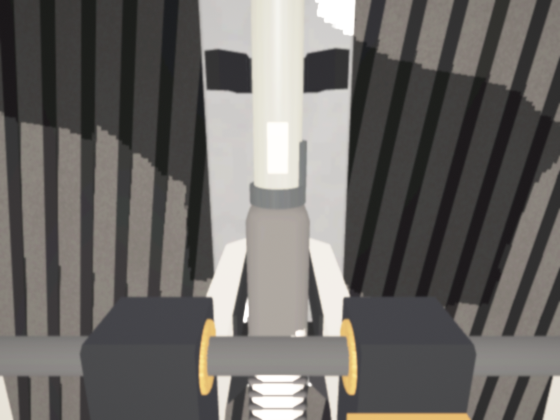

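View pics/z20.png

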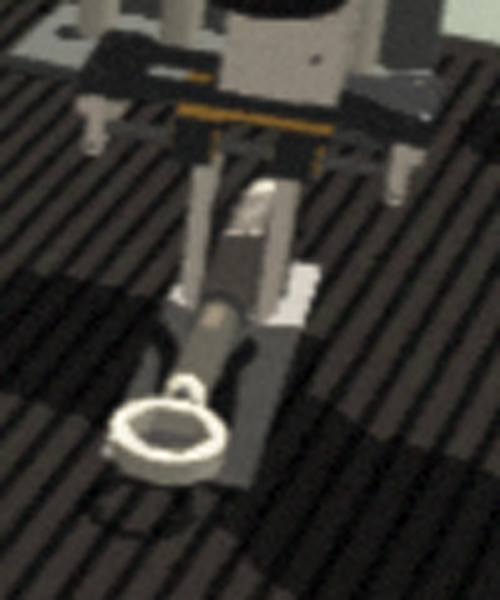

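>>> send_rows --commands '[{"slide":[0,0,0.03],"rot":[0,0,0],"gripper":32},{"slide":[0,0,0],"rot":[0,0,0],"gripper":35},{"slide":[0,0,0],"rot":[0,0,0],"gripper":60},{"slide":[0,0,0],"rot":[0,0,0],"gripper":60},{"slide":[0,0,0],"rot":[0,0,0],"gripper":60}]'

```text
clock: 17.1
tool_pos: [0.4803, -0.2695, 0.0373]
ee_rot: [0.654, 0.756, 0.001, 0.001]
ft_force: [-0.6, 0.3, -0.2]
finger_gap: 0.0532
```

>>> send_rows --commands '[{"slide":[0,0,0],"rot":[0,0,0],"gripper":80},{"slide":[0,0,0],"rot":[0,0,0],"gripper":80}]'

```text
clock: 17.3
tool_pos: [0.4804, -0.2695, 0.0374]
ee_rot: [0.655, 0.756, 0.001, 0.001]
ft_force: [0.5, -0.2, -0.1]
finger_gap: 0.0688
```

```bash
python3 -c "
from h import *
st()"
```

```text
t 17.3 p [ 0.4804 -0.2695  0.0374] xyaw 98.23 zax [ 0.002 -0.    -1.   ] F [ 0.5 -0.2 -0.1] M [-0.04 -0.08  0.03] gap 0.0688
```

>>> send_rows --commands '[{"slide":[0,0,-1.5],"rot":[0,0,0],"gripper":80},{"slide":[0,0,-3],"rot":[0,0,0],"gripper":80},{"slide":[0,0,-4.5],"rot":[0,0,0],"gripper":80},{"slide":[0,0,-4.5],"rot":[0,0,0],"gripper":80},{"slide":[0,0,-4.5],"rot":[0,0,0],"gripper":80}]'

```text
clock: 17.8
tool_pos: [0.4775, -0.2672, 0.2221]
ee_rot: [0.654, 0.757, 0.001, -0.004]
ft_force: [-0.3, -0.9, 0.2]
finger_gap: 0.0752
```

>>> send_rows --commands '[{"slide":[0,0,-4.5],"rot":[0,0,0],"gripper":80},{"slide":[0,0,-3],"rot":[0,0,0],"gripper":80},{"slide":[0,0,0],"rot":[0,0,0],"gripper":80}]'

```text
clock: 18.1
tool_pos: [0.479, -0.2667, 0.3099]
ee_rot: [0.653, 0.757, 0.001, 0.001]
ft_force: [0.4, 0.1, -0.7]
finger_gap: 0.0751
```

```bash
python3 -c "
from h import *
st();snap('wrist','w14'); snap('side','s14')
plan([0.60,0.18,0.25],0,80,dr=8,tilt=[0,-28,0])"
```

```text
t 18.1 p [ 0.479  -0.2667  0.3099] xyaw 98.47 zax [ 0.004  0.    -1.   ] F [ 0.4  0.1 -0.7] M [-0.07 -0.07 -0.03] gap 0.0751
from [ 0.4779 -0.2665  0.3061] rv [ 23.9  -20.82  96.31] n 13
{"slide":[3.26,1.43,0.44],"rot":[1.8,-1.6,7.4],"gripper":80}
{"slide":[3.43,1.01,0.31],"rot":[1.8,-1.6,7.4],"gripper":80}
{"slide":[3.54,0.57,0.18],"rot":[1.8,-1.6,7.4],"gripper":80}
{"slide":[3.58,0.11,0.07],"rot":[1.8,-1.6,7.4],"gripper":80}
{"slide":[3.57,-0.35,-0.02],"rot":[1.8,-1.6,7.4],"gripper":80}
{"slide":[3.49,-0.81,-0.10],"rot":[1.8,-1.6,7.4],"gripper":80}
{"slide":[3.36,-1.26,-0.17],"rot":[1.8,-1.6,7.4],"gripper":80}
{"slide":[3.16,-1.68,-0.21],"rot":[1.8,-1.6,7.4],"gripper":80}
{"slide":[2.91,-2.08,-0.23],"rot":[1.8,-1.6,7.4],"gripper":80}
{"slide":[2.61,-2.45,-0.24],"rot":[1.8,-1.6,7.4],"gripper":80}
{"slide":[2.26,-2.77,-0.22],"rot":[1.8,-1.6,7.4],"gripper":80}
{"slide":[1.88,-3.05,-0.19],"rot":[1.8,-1.6,7.4],"gripper":80}
{"slide":[1.47,-3.27,-0.13],"rot":[1.8,-1.6,7.4],"gripper":80}
```

View pics/w14.png

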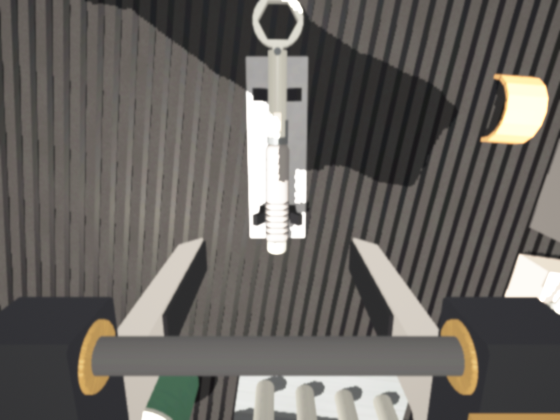

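View pics/s14.png

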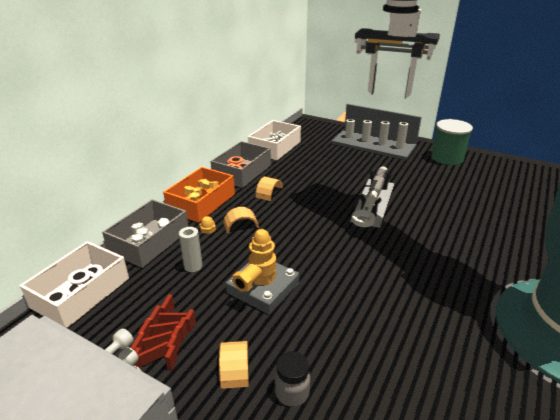

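>>> send_rows --commands '[{"slide":[3.3,1.4,0.3],"rot":[1.8,-1.6,7.4],"gripper":80},{"slide":[3.4,1.0,0.2],"rot":[1.8,-1.6,7.4],"gripper":80},{"slide":[3.5,0.6,0.1],"rot":[1.8,-1.6,7.4],"gripper":80},{"slide":[3.6,0.1,0],"rot":[1.8,-1.6,7.4],"gripper":80},{"slide":[3.6,-0.3,0],"rot":[1.8,-1.6,7.4],"gripper":80}]'

```text
clock: 18.7
tool_pos: [0.5166, -0.1062, 0.2855]
ee_rot: [0.851, 0.515, -0.102, -0.002]
ft_force: [-0.5, -0.9, 0.3]
finger_gap: 0.0751
```

>>> send_rows --commands '[{"slide":[3.5,-0.8,-0.1],"rot":[1.8,-1.6,7.4],"gripper":80},{"slide":[3.4,-1.3,-0.2],"rot":[1.8,-1.6,7.4],"gripper":80},{"slide":[3.2,-1.7,-0.2],"rot":[1.8,-1.6,7.4],"gripper":80},{"slide":[2.9,-2.1,-0.2],"rot":[1.8,-1.6,7.4],"gripper":80},{"slide":[2.6,-2.4,-0.2],"rot":[1.8,-1.6,7.4],"gripper":80}]'

```text
clock: 19.2
tool_pos: [0.5591, 0.0746, 0.2572]
ee_rot: [0.959, 0.196, -0.203, 0.001]
ft_force: [-0.3, -0.9, 0.2]
finger_gap: 0.075
```

```bash
python3 -c "
from h import *
st();plan([0.60,0.18,0.215],0,80,dr=8,tilt=[0,-28,0])"
```

```text
t 19.2 p [0.5591 0.0746 0.2572] xyaw 24.11 zax [-0.39  -0.082 -0.917] F [-0.3 -0.9  0.2] M [ 0.08 -0.32 -0.02] gap 0.075
from [0.5591 0.0746 0.2572] rv [ 5.59 -3.99 21.93] n 3
{"slide":[3.01,-2.62,0.47],"rot":[1.9,-1.3,7.3],"gripper":80}
{"slide":[2.67,-2.97,0.50],"rot":[1.9,-1.3,7.3],"gripper":80}
{"slide":[2.28,-3.27,0.54],"rot":[1.9,-1.3,7.3],"gripper":80}
```

>>> send_rows --commands '[{"slide":[3.0,-2.6,0.2],"rot":[1.9,-1.3,7.3],"gripper":80},{"slide":[2.7,-3.0,0.2],"rot":[1.9,-1.3,7.3],"gripper":80},{"slide":[2.3,-3.2,0.2],"rot":[1.9,-1.3,7.3],"gripper":80},{"slide":[0,0,0],"rot":[0,0,0],"gripper":80}]'

```text
clock: 19.6
tool_pos: [0.6023, 0.1889, 0.214]
ee_rot: [0.968, -0.008, -0.25, 0.001]
ft_force: [-0.3, -0.0, -0.6]
finger_gap: 0.075
```

```bash
python3 -c "
from h import *
st()
p,_,_=snap('wrist','w15')
cu,cv=[int(x) for x in proj('wrist','w15',[.5635,.182,.12])]; print(cu,cv)
cv2.imwrite('pics/z21.png',cv2.resize(p[cv-45:cv+45,cu-45:cu+45],None,fx=8,fy=8,interpolation=2))
"
```

```text
t 19.6 p [0.6023 0.1889 0.214 ] xyaw -1.02 zax [-0.484  0.002 -0.875] F [-0.3 -0.  -0.6] M [ 0.03 -0.36  0.02] gap 0.075
287 193
```

View pics/z21.png

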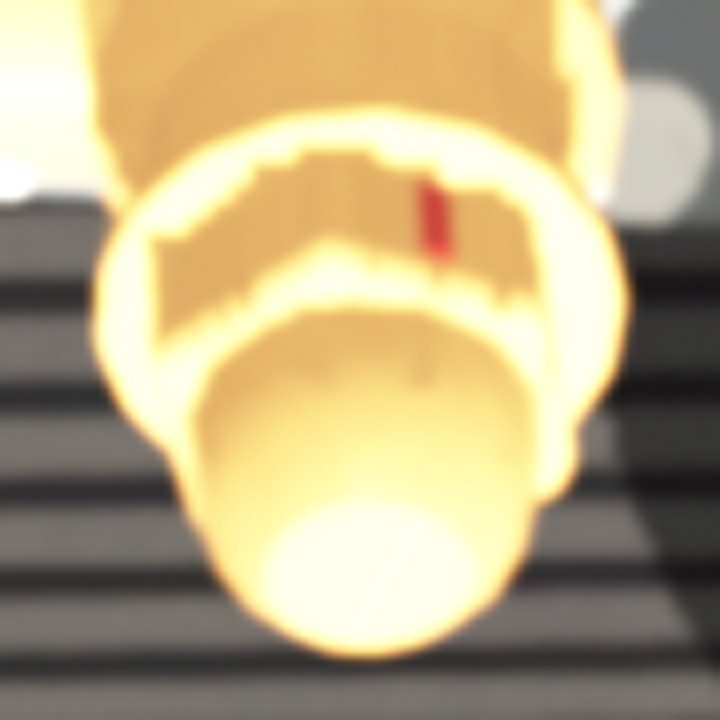

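```bash
python3 -c "
from h import *
f=lambda a,b,z:atz('wrist','w15',242+a/8-.5,148+b/8-.5,z)
for a,b,z in [(440,256,.123),(428,182,.112)]:
  for c in ([.5634,.1822],[.5634,.1832]):
    x=f(a,b,z); r=x[:2]-c; print(x.round(4),np.hypot(*r).round(4),'world',np.degrees(np.arctan2(r[1],r[0])).round(1),'rel',np.degrees(np.arctan2(r[1],r[0])).round(1)+4.2)
# axis by crown/shoulder silhouettes
for a,b in [(363,420),(361,300)]:
  o,r=ray('wrist','w15',242+a/8-.5,148+b/8-.5); print((o+r*((.5634-o[0])/r[0])).round(4))
"
```

```text
[0.5795 0.1761 0.123 ] 0.0172 world -20.8 rel -16.6
[0.5795 0.1761 0.123 ] 0.0176 world -23.9 rel -19.7
[0.5789 0.1767 0.112 ] 0.0165 world -19.5 rel -15.3
[0.5789 0.1767 0.112 ] 0.0168 world -22.7 rel -18.5
[0.5634 0.1829 0.1269]
[0.5634 0.1827 0.1104]
```

```bash
python3 -c "
from h import *
print(robot.sign_off()); st()"
```

```text
the job is handed in; nothing more can be done
None
the job is handed in; nothing more can be done
```

I tightened the cap until the wrench broke over, laid the wrench back in its cradle and handed the job in at about 19.6 s. The hand-in gave no verdict.

**Break-over:** Torque at the cap climbed to about 1.9 Nm, then fell to about 0.8 Nm. In the top camera the ring stayed still while the handle went on by about 2.6° (0.045 rad). I stopped there, turned the handle back into the ring's play and lifted off without loosening the cap.

**Last checks:**
- **Cap:** the paint mark reads about -15° to -20° in the valve frame, most likely -17° to -18°. The allowed range is -12.6° to -21.2°, and my reading is only good to a couple of degrees.
- **Wrench:** it lies straight in both saddles, ring the way it lay, and nothing is holding it.
- **Other spares:** they look unmoved in the side picture.

**Checks that disagreed:**
- **Setting-down force:** the wrist force briefly read about 44 N (47 N with the sideways part) as the wrench met the saddles. I backed off at once. It is below the 120 N wrist limit and, as far as I can tell, went through the fingers and wrench rather than the gripper body.
- **Cap angle while turning:** handle angle plus play suggested the cap had turned further than it had (about -23°). I went by the torque, and the mark afterwards agreed with that.

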